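Load a thin glass slide from the light box into a slide holder

TASK

The bare glass slide has been inspected on the light box and now goes into the slide holder. It is too thin to pick up where it lies: press on it lightly and slide it to the light box's front edge until its frosted end stands clear over the edge while the rest still lies on the box, take it by the two sides of that end, and lift it off. Then slide it, frosted end outermost, level into the open front of the holder, past the spring plunger until you feel it fully home against the end stop (which presses in the slide-present pin), and let go; press and push gently so that the glass is not cracked, do not drop it, and leave the things around undisturbed.

Things in the scene. Friction and masses are not known exactly. Their poses are not given: they have to be found in the camera images.
- slide_center (a point): Centre of the glass slide, a flat blue-green plate 76 x 38 mm, 3 mm thick, about 22 g. x axis: along the 76 mm, from the pale grey frosted end (25 mm long, nearest the robot at the start) to the clear end; y: across; z: up. Glass slides easily on the light box (friction about 0.25) and grips well to finger pads.
- slide_clear_end (a point): Middle of the slide's clear (not frosted) end face: 38 mm from the slide's centre along its +x axis, at half its thickness. Same axes as the centre.
- light_box_edge (a point): Middle of the upper front edge (facing the robot) of the light box: low fixed dark grey box with a flat white opal panel on top, 180 mm deep, 160 mm wide, 45 mm high in all. The panel lies on a stiff gasket (gives 1 mm for 30 N). x axis: from the edge back across the top; y: along the edge (+-80 mm); z: up; origin on the top surface. The slide starts on the top behind the edge.
- holder_mouth (a point): Middle of the channel floor at the open front of the slide holder, a fixed grey metal channel, its floor 48 mm above the worktop, on a black foot (78 x 110 x 8 mm). x axis: the way the slide is pushed in; y: across; z: up. Side walls flare over the first 8 mm (about 50 to 40.5 mm apart), then are straight. A tongue of the floor, 22 mm wide, its front end sloped, reaches 18 mm out in front.
- holder_lip (a point): Middle of the front of the two lips over the channel's sides, at the height of their undersides: 6 mm above the floor, 8 mm behind the mouth. Each lip is 3 mm thick and covers the outer 4 mm of the channel; between them it is open above. The end stop, a brass block 12 mm high, is adjustable: its face stands 34 to 44 mm behind the mouth and must be found by feel. Axes as at the mouth.
- plunger (a joint): Spring plunger in the holder's left (+y) wall, 26 mm behind the mouth; its round white nose (8 mm radius) stands 3.75 mm into the channel. Value: m pushed back out of the channel, 0 at rest to 0.006; resists with 2.7 N plus 0.9 N per mm. The slide's corner pushes it aside (a push of a few N), then it presses the slide against the right wall (about 0.00125 at home).
- presence_pin (a joint): Slide-present pin, 4 mm thick, in the middle of the end stop's face, just above the channel floor. It stands 2.5 mm out of the face and is pushed in by the slide. Value: m pushed in, 0 when no slide is there, 0.0025 when the slide touches the stop; its spring is weak (0.15 to 0.5 N).
- sample_box_top (a point): Bystander: round white sample box with clear lid, 57 x 53 x 12 mm; the point lies at the middle of its top.
- tissue_top (a point): Bystander: blue and white tissue booklet, 62 x 100 x 9 mm; the point lies at the middle of its top.
- filter_box_top (a point): Bystander: square white box with clear lid, 34 x 34 x 14 mm; the point lies at the middle of its top.
- weight_top (a point): Bystander: brass weight with a knob, 29 mm across, 47 mm high; the point lies at the middle of its top.
Not all that is in view belongs to the job. What is shaped like the part that bears slide_center but orange is not meant.

How it is judged:
By the outcome, as a careful person would: the job done as asked, in the order asked, and still so for the second after the job is handed in, with the robot touching nothing.
It also fails if it takes over 72 s, if anything falls off the work surface, if the arm or the gripper's body presses on something with over 40 N, if the wrist force passes 120 N, or if a joint passes its speed limit or range.

ROBOT

A 6-joint arm with a two-finger parallel gripper is mounted at the origin on a cart in front of the work surface, level with it; the furniture and walls round the work are solid. World frame = base frame: x ahead of the robot, y to its left, z up, the work surface at z = 0. Lengths are in m, angles in degrees, forces in N, time in s.
With the tool pointing down it reaches from about 0.375 to 0.9 m from the base axis. Payload 3.1 kg.
Tool frame: the origin (TCP) lies at the very end of the fingers, on their centre line; the grasp point (between the pads) lies 19 mm behind it; x points along the fingers, z is the direction in which the jaws open and shut, and the axes are right-handed (so a half turn about x gives the same grasp; the last joint's range is limited). The gripper opens to 87 mm and grips with 3 to 60 N. Pads are 19 mm wide; open, the fingers measure 117 mm over their backs; the gripper's body (75 mm by 190 mm) begins 51 mm behind the grasp point.
Start: joints at [53.142, 30.224, 82.088, -0, 67.689, -10.227], TCP at [0.28, 0.559, 0.197] pointing down, gripper open.
Joint ranges: [-176.69, 176.69], [-43.24, 126.21], [12.49, 139.97], [-82, 262], [0, 151.66], [-163.58, 163.58]. Speed limits (degrees/s): [159.86, 159.86, 180, 180, 180, 180].

INTERFACE

Orientations are given as a 3x3 rotation matrix whose columns are the frame's x, y, z axes.
In Python, from rig import bot gives the robot as it stands.
- The arm moves only by the tool send_rows, never from a script. Its arguments are lists of equal length, an entry for each row: "fingers": the opening, from 0 (shut) to 1 (fully open); "dp": the shift along the world's x, y, z in mm, a list of three; "turn": the turn, a rotation vector about the world's x, y, z in rad, a list of three. In form: {"fingers": [fingers, ...], "dp": [[tx, ty, tz], ...], "turn": [[rx, ry, rz], ...]}. A call has 1 to 10 rows; each row is the pose to reach, as a shift and turn from the pose measured when the call began; what a row does not reach only later rows make up. A row lasts 1/12 s, in which the tool goes at most 41.7 mm and 7.16 degrees, less where a joint would pass 70% of its speed; a pose out of reach is approached as far as the arm can. A call with a gripper value outside its range is refused whole. The fingers move at their own pace and stop on an object; the grip force is fixed at half the most. Time passes only in rows, so rows that repeat a pose let the fingers close. It gives the time, the measured TCP pose, the force and the opening at its end, in the units of the state.
- bot.read_state(): the state, without advancing time (a new reading comes with each control period).
- bot.capture(name): name is "side" or "top"; returns a dict with "img" (480x640x3 uint8, blue, green, red), "z_map" (480x640 float32, m along the optical axis (not along the pixel's ray), 0 where there is no reading), "mtx" (3x3 intrinsics, pixels), "origin" and "orientation" of the camera in the world. Camera axes: x right, y up, looking along -z (the intrinsics and any distortion apply to the point x, -y, -z); pixel columns grow to the right and rows downward; lengths in m; the calibration is good to about 2 mm. A picture is of the moment at which its call begins.
- bot.hand_in(): hands the job in, once; it reports no verdict.
The state is a dict: "time_s": time; "joint_positions": joint angles; "qvel": joint speeds; "tau": joint torques, N m; "position": TCP position; "tcp_rot": TCP orientation; "force": force on the tool from outside, world axes, zero at the start; "moment": the same for the moment, N m; "opening": opening from 0.0 (shut) to 1.0 (fully open).
Only numpy, scipy, OpenCV 4.12 (cv2) and the standard library are available. Lean on these libraries where they do the work, as an engineer would, in place of code of your own. Each camera call takes 0.05 s, during which the arm holds its last target.

## Working session

There is one attempt and no reset: what is moved stays moved. The work goes in short steps, Python scripts to look and compute and a tool call to move; the robot and the scene stay as the last step left them, time stands still between calls to the robot, and variables do not carry over. Pictures are saved under pics/ and viewed, and the job is handed in when it is done.

Besides the shell and the picture viewer there is one more tool, called after "Request:" in YAML: its name, and indented under it one key for each argument. send_rows: Moves the arm, as the interface text tells. Its arguments: {"type":"object","properties":{"fingers":{"type":"array","items":{"type":"number"}},"dp":{"type":"array","items":{"type":"array","items":{"type":"number"}}},"turn":{"type":"array","items":{"type":"array","items":{"type":"number"}}}},"required":["fingers","dp","turn"]}

```bash
ls; mkdir -p pics; cat > h.py <<'E'
import numpy as np, cv2, json
from rig import bot
def cap(n,f):
    c=bot.capture(n); cv2.imwrite(f'pics/{f}.png',c['img']); np.savez(f'pics/{f}.npz',**{k:np.asarray(v) for k,v in c.items()}); return c
def ld(f): return np.load(f'pics/{f}.npz')
def w(c,u,v,z=None):
    # pixel to world; z given: intersect plane, else depth
    m=c['mtx']; d=np.array([(u-m[0,2])/m[0,0],-(v-m[1,2])/m[1,1],-1.]); R=c['orientation']; o=c['origin']
    dw=R@d
    if z is None: t=float(c['z_map'][int(round(v)),int(round(u))])
    else: t=(z-o[2])/dw[2]
    return o+t*dw
def px(c,p):
    m=c['mtx']; q=c['orientation'].T@(np.asarray(p)-c['origin']); return m[0,0]*q[0]/-q[2]+m[0,2], m[1,1]*(-q[1])/-q[2]+m[1,2]
def crop(f,u0,v0,u1,v1,s,o):
    i=cv2.imread(f'pics/{f}.png')[v0:v1,u0:u1]; cv2.imwrite(f'pics/{o}.png',cv2.resize(i,None,fx=s,fy=s,interpolation=cv2.INTER_CUBIC))
def st():
    s=bot.read_state(); print('t',s['time_s'],'p',np.round(s['position'],4),'F',np.round(s['force'],2),'M',np.round(s['moment'],2),'o',round(s['opening'],3)); print(np.round(s['tcp_rot'],4).tolist(), np.round(s['joint_positions'],1)); return s
E
python3 - <<'E'
from h import *
for n in ('side','top'):
    c=cap(n,n+'0'); print({k:(v if np.size(v)<10 else np.shape(v)) for k,v in c.items()})
st()
E
```

```text
pics
{'img': (480, 640, 3), 'z_map': (480, 640), 'mtx': array([[492.29596901,   0.        , 322.98599748],
       [  0.        , 492.29596901, 234.34745384],
       [  0.        ,   0.        ,   1.        ]]), 'origin': array([ 0.91693189, -0.61470748,  0.68805757]), 'orientation': array([[ 0.89360111, -0.29219019,  0.34073737],
       [ 0.44870064,  0.56113754, -0.69555186],
       [ 0.0120329 ,  0.77443499,  0.63253905]])}
{'img': (480, 640, 3), 'z_map': (480, 640), 'mtx': array([[503.39048559,   0.        , 320.43477558],
       [  0.        , 503.39048559, 247.41062911],
       [  0.        ,   0.        ,   1.        ]]), 'origin': array([0.28274946, 0.09207665, 1.31749031]), 'orientation': array([[-0.04393589,  0.97432085, -0.22083597],
       [-0.99901853, -0.04409249,  0.00422276],
       [-0.00562289,  0.22080476,  0.97530182]])}
t 0.1 p [0.2797 0.5581 0.1958] F [-0.25  0.56  0.25] M [0.01 0.05 0.01] o 1.001
[[-0.0012, -0.8939, 0.4483], [-0.0016, 0.4483, 0.8939], [-1.0, 0.0004, -0.0019]] [ 53.1  30.3  82.1   0.   67.7 -10.2]
```

View pics/side0.png

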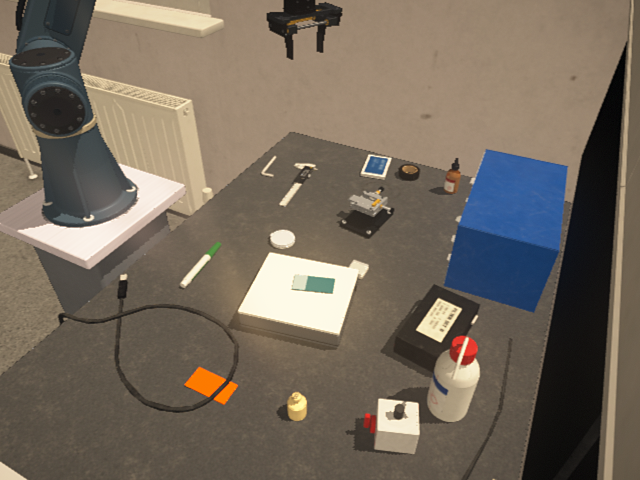

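View pics/top0.png

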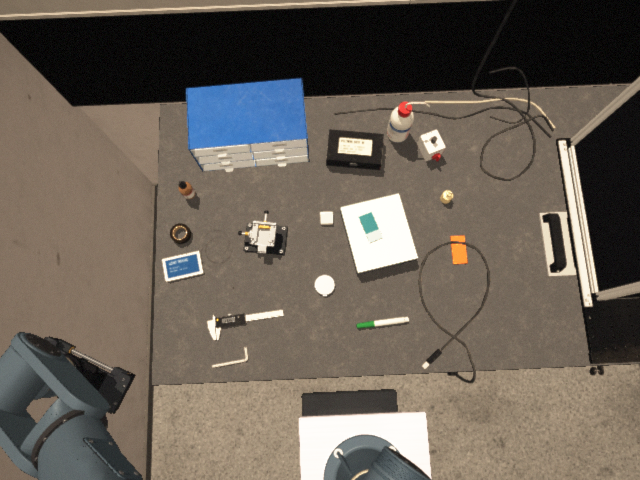

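The side view shows the light box (300,298), slide (313,284) and holder (367,208). In the top view the box is at (378,234), the slide at (371,227) and the holder at (264,238).

```bash
python3 - <<'E'
from h import *
crop('top0',330,185,430,285,6,'c1')
crop('top0',225,195,305,275,7,'c2')
crop('side0',320,170,420,250,7,'c3')
crop('side0',230,240,370,350,5,'c4')
E
```

```text
(no output)
```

View pics/c1.png

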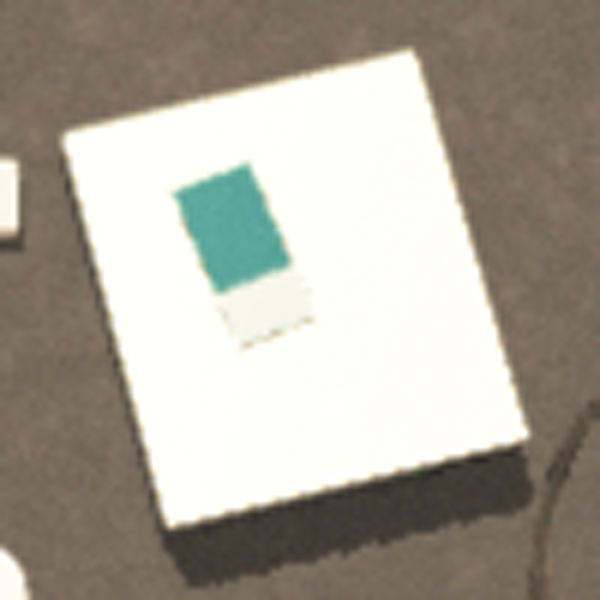

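View pics/c2.png

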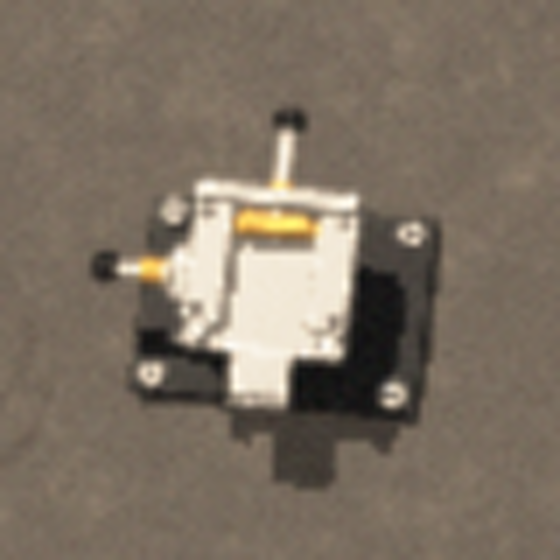

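View pics/c3.png

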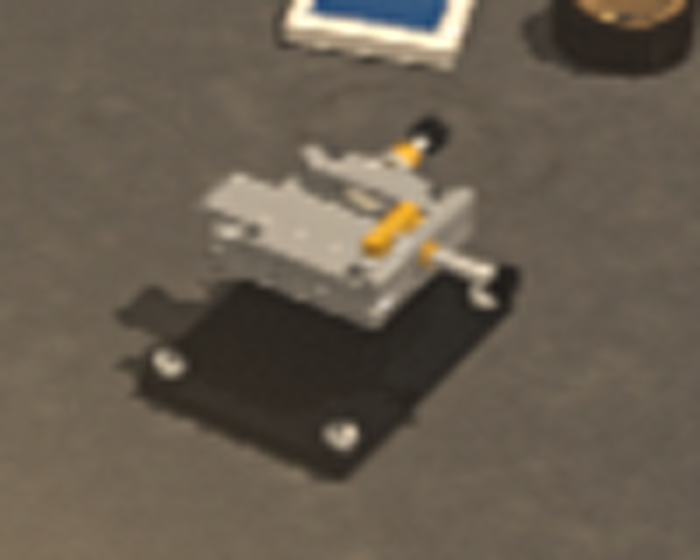

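View pics/c4.png

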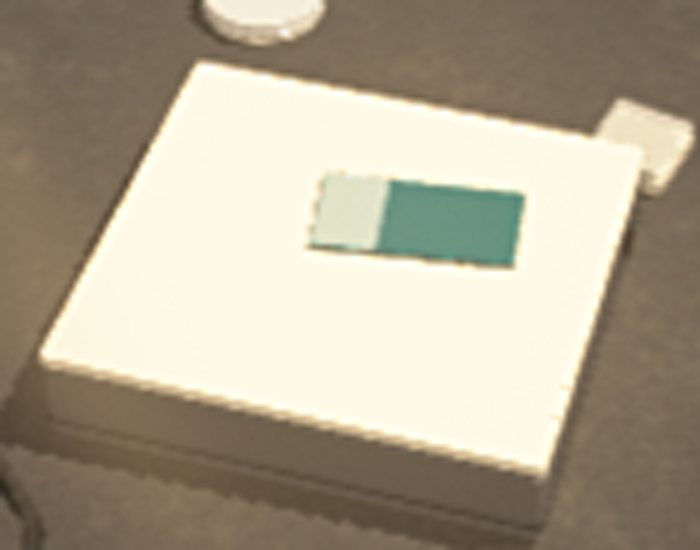

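```bash
python3 - <<'E'
from h import *
c=ld('top0'); s=ld('side0')
def rep(name,c,P,off,k,z):
    Q=[w(c,off[0]+u/k,off[1]+v/k,z) for u,v in P]; Q=np.array(Q)
    print(name,np.round(Q*1000,1).tolist(),'mean',np.round(Q.mean(0)*1000,1))
    for i in range(len(Q)):
        d=Q[(i+1)%len(Q)]-Q[i]; print('  side',round(np.linalg.norm(d)*1000,1),'ang',round(np.degrees(np.arctan2(d[1],d[0])),1))
rep('boxT',c,[(62,132),(412,50),(527,437),(165,527)],(330,185),6,.045)
rep('slideT',c,[(175,192),(248,163),(313,320),(241,348)],(330,185),6,.048)
rep('boxS',s,[(642,150),(545,470),(42,358),(200,63)],(230,240),5,.045)
rep('slideS',s,[(525,190),(515,265),(310,246),(323,174)],(230,240),5,.048)
# holder top view: walls tops ~ z 57 ; tongue z 48
rep('holdT tongue',c,[(230,348),(292,355),(290,407),(228,403)],(225,195),7,.048)
rep('holdT walls',c,[(197,180),(358,193),(345,360),(183,345)],(225,195),7,.057)
rep('foot T',c,[(437,215),(415,420),(133,392)],(225,195),7,.008)
for P in [(371,224),(368,245),(264,238),(262,248),(252,240)]: print(P,np.round(w(c,*P)*1000,1))
E
```

```text
boxT [[677.7, 29.3, 45.0], [708.5, -127.3, 45.0], [532.0, -163.0, 45.0], [499.9, -5.3, 45.0]] mean [604.5 -66.6  45. ]
  side 159.6 ang -78.9
  side 180.0 ang -168.6
  side 160.9 ang 101.5
  side 181.2 ang 11.0
slideT [[647.2, -18.4, 48.0], [659.0, -51.1, 48.0], [587.1, -74.5, 48.0], [576.1, -42.6, 48.0]] mean [617.3 -46.6  48. ]
  side 34.7 ang -70.3
  side 75.6 ang -162.0
  side 33.7 ang 109.0
  side 75.2 ang 18.8
boxS [[678.2, 27.8, 45.0], [711.1, -128.4, 45.0], [535.6, -163.6, 45.0], [503.4, -6.7, 45.0]] mean [607.1 -67.7  45. ]
  side 159.7 ang -78.1
  side 179.0 ang -168.7
  side 160.2 ang 101.6
  side 178.2 ang 11.2
slideS [[649.4, -15.0, 48.0], [662.7, -51.3, 48.0], [592.8, -76.8, 48.0], [578.7, -42.0, 48.0]] mean [620.9 -46.2  48. ]
  side 38.7 ang -69.7
  side 74.5 ang -160.0
  side 37.5 ang 112.0
  side 75.6 ang 20.9
holdT tongue [[584.7, 248.2, 48.0], [581.0, 225.3, 48.0], [561.3, 226.5, 48.0], [563.9, 249.3, 48.0]] mean [572.7 237.3  48. ]
  side 23.2 ang -99.2
  side 19.7 ang 176.7
  side 23.0 ang 83.6
  side 20.8 ang -3.0
holdT walls [[647.2, 258.3, 57.0], [639.5, 198.7, 57.0], [576.1, 205.0, 57.0], [584.5, 264.4, 57.0]] mean [611.8 231.6  57. ]
  side 60.2 ang -97.4
  side 63.7 ang 174.3
  side 60.0 ang 82.0
  side 63.0 ang -5.5
foot T [[643.2, 172.6, 8.0], [562.9, 183.3, 8.0], [578.7, 290.4, 8.0]] mean [594.9 215.4   8. ]
  side 80.9 ang 172.4
  side 108.2 ang 81.6
  side 134.2 ang -61.3
(371, 224) [626.1 -47.8  50.7]
(368, 245) [571.7 -36.9  45. ]
(264, 238) [602.1 232.1  47.3]
(262, 248) [575.5 237.7  47.9]
(252, 240) [596.3 262.3  54.6]
```

Request:
send_rows:
  fingers: [0,0,0,0,0,0,0,0,0,0]
  dp:
    - [20,-35,0]
    - [40,-70,0]
    - [60,-105,-5]
    - [80,-140,-10]
    - [100,-173,-15]
    - [120,-207,-20]
    - [140,-241,-25]
    - [160,-275,-30]
    - [180,-310,-35]
    - [200,-345,-40]
  turn:
    - [0,0,0.08]
    - [0,0,0.16]
    - [0,0,0.24]
    - [0,0,0.32]
    - [0,0,0.4]
    - [0,0,0.48]
    - [0,0,0.56]
    - [0,0,0.64]
    - [0,0,0.72]
    - [0,0,0.81]

```text
time_s: 0.93
position: [0.4801, 0.2113, 0.1553]
tcp_rot: [[-0.0, -0.94, -0.342], [-0.002, -0.342, 0.94], [-1.0, 0.001, -0.002]]
force: [0.2, 0.5, -0.8]
opening: 0.321
```

Request:
send_rows:
  fingers: [0,0,0,0,0,0,0,0,0,0]
  dp:
    - [20,-34,-5]
    - [40,-68,-10]
    - [60,-102,-15]
    - [80,-136,-20]
    - [100,-170,-30]
    - [118,-202,-40]
    - [134,-230,-50]
    - [143,-246,-60]
    - [148,-254,-70]
    - [148,-254,-75]
  turn:
    - [0,0,0]
    - [0,0,0]
    - [0,0,0]
    - [0,0,0]
    - [0,0,0]
    - [0,0,0]
    - [0,0,0]
    - [0,0,0]
    - [0,0,0]
    - [0,0,0]

```text
time_s: 1.77
position: [0.6278, -0.0438, 0.0784]
tcp_rot: [[-0.002, -0.94, -0.34], [-0.001, -0.34, 0.94], [-1.0, 0.002, -0.001]]
force: [0.0, 0.7, -0.6]
opening: 0.001
```

```bash
python3 - <<'E'
from h import *
st(); c=cap('side','s1'); t=cap('top','t1')
p=bot.read_state()['position']; print(px(c,p),px(t,p))
crop('s1',230,220,370,330,5,'c5')
E
```

```text
t 1.7667 p [ 0.6278 -0.0438  0.0784] F [ 0.02  0.71 -0.6 ] M [ 0.09  0.05 -0.  ] o 0.001
[[-0.002, -0.9403, -0.3404], [-0.0014, -0.3404, 0.9403], [-1.0, 0.0024, -0.0007]] [-1.410e+01  3.890e+01  8.690e+01 -1.000e-01  5.430e+01 -1.239e+02]
(np.float64(317.3552410110172), np.float64(270.5187147400317)) (np.float64(369.3422906249287), np.float64(221.35361468557855))
```

View pics/c5.png

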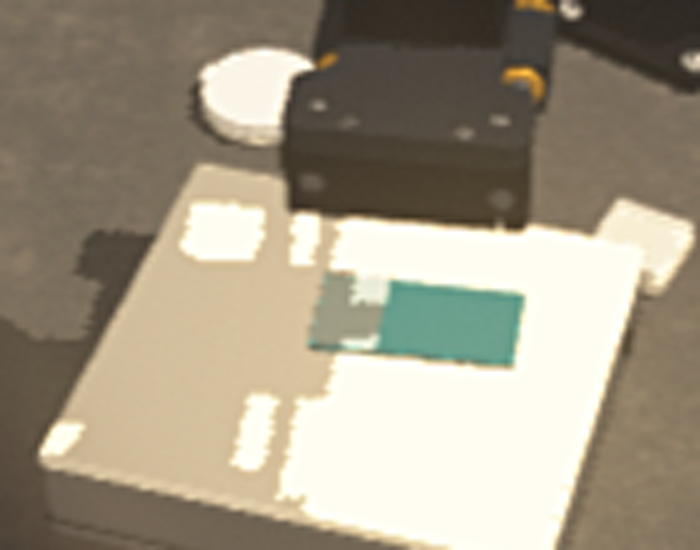

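View pics/s1.png

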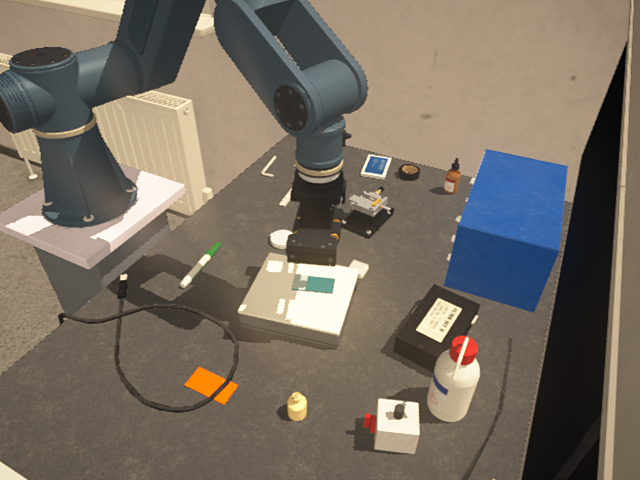

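View pics/t1.png

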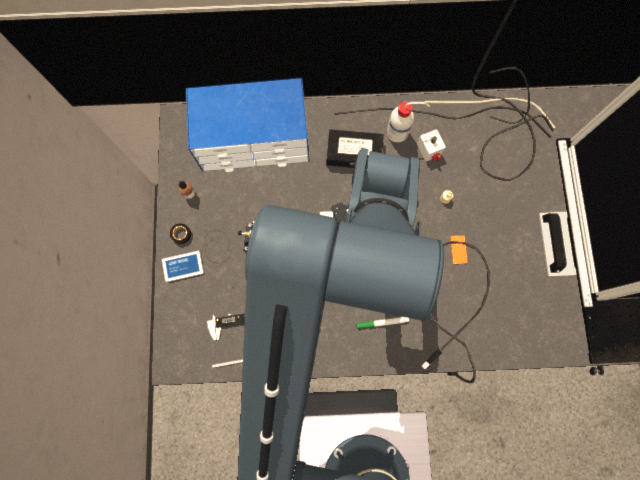

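Request:
send_rows:
  fingers: [0,0,0,0,0,0,0,0]
  dp:
    - [0,0,-10]
    - [0,0,-20]
    - [0,0,-24]
    - [0,0,-26]
    - [0,0,-27]
    - [0,0,-27.5]
    - [0,0,-28]
    - [0,0,-28]
  turn:
    - [0,0,0]
    - [0,0,0]
    - [0,0,0]
    - [0,0,0]
    - [0,0,0]
    - [0,0,0]
    - [0,0,0]
    - [0,0,0]

```text
time_s: 2.53
position: [0.626, -0.041, 0.0509]
tcp_rot: [[-0.004, -0.939, -0.343], [-0.0, -0.343, 0.939], [-1.0, 0.004, 0.001]]
force: [0.7, -0.1, 0.5]
opening: 0.007
```

Request:
send_rows:
  fingers: [0,0,0,0,0]
  dp:
    - [0,0,-0.5]
    - [0,0,-1]
    - [0,0,-1.5]
    - [0,0,-2]
    - [0,0,-2]
  turn:
    - [0,0,0]
    - [0,0,0]
    - [0,0,0]
    - [0,0,0]
    - [0,0,0]

```text
time_s: 2.95
position: [0.626, -0.041, 0.0489]
tcp_rot: [[-0.005, -0.939, -0.343], [-0.0, -0.343, 0.939], [-1.0, 0.004, 0.001]]
force: [-0.3, -0.5, 0.3]
opening: 0.004
```

Request:
send_rows:
  fingers: [0,0,0,0]
  dp:
    - [0,0,-0.3]
    - [0,0,-0.6]
    - [0,0,-0.8]
    - [0,0,-0.8]
  turn:
    - [0,0,0]
    - [0,0,0]
    - [0,0,0]
    - [0,0,0]

```text
time_s: 3.28
position: [0.6259, -0.0411, 0.048]
tcp_rot: [[-0.005, -0.939, -0.343], [-0.0, -0.343, 0.939], [-1.0, 0.004, 0.001]]
force: [0.1, 0.1, 1.0]
opening: 0.004
```

Request:
send_rows:
  fingers: [0,0,0,0]
  dp:
    - [0,0,-0.1]
    - [0,0,-0.2]
    - [0,0,-0.2]
    - [0,0,-0.2]
  turn:
    - [0,0,0]
    - [0,0,0]
    - [0,0,0]
    - [0,0,0]

```text
time_s: 3.62
position: [0.6259, -0.041, 0.0478]
tcp_rot: [[-0.005, -0.939, -0.343], [-0.0, -0.343, 0.939], [-1.0, 0.004, 0.001]]
force: [0.5, -0.1, -0.6]
opening: 0.005
```

Request:
send_rows:
  fingers: [0,0,0,0]
  dp:
    - [0,0,-0.2]
    - [0,0,-0.4]
    - [0,0,-0.4]
    - [0,0,-0.4]
  turn:
    - [0,0,0]
    - [0,0,0]
    - [0,0,0]
    - [0,0,0]

```text
time_s: 3.95
position: [0.6259, -0.0411, 0.0474]
tcp_rot: [[-0.005, -0.939, -0.343], [-0.0, -0.343, 0.939], [-1.0, 0.004, 0.001]]
force: [0.5, 0.0, 0.2]
opening: 0.001
```

```bash
python3 - <<'E'
from h import *
for i in range(4):
    cap('side','s2'); st()
E
```

```text
t 4.0 p [ 0.6259 -0.041   0.0474] F [-0.36  0.25  0.49] M [0.09 0.   0.02] o 0.005
[[-0.0047, -0.9395, -0.3426], [-0.0001, -0.3426, 0.9395], [-1.0, 0.0045, 0.0015]] [-1.390e+01  4.140e+01  8.800e+01 -1.000e-01  5.090e+01 -1.239e+02]
t 4.05 p [ 0.6259 -0.041   0.0474] F [ 0.38 -0.18 -0.21] M [0.05 0.07 0.06] o 0.007
[[-0.0046, -0.9394, -0.3427], [-0.0002, -0.3427, 0.9395], [-1.0, 0.0044, 0.0014]] [-1.390e+01  4.140e+01  8.800e+01 -1.000e-01  5.090e+01 -1.239e+02]
t 4.1 p [ 0.6259 -0.041   0.0474] F [ 0.65 -0.73  0.24] M [ 0.06 -0.01  0.03] o 0.006
[[-0.0047, -0.9395, -0.3426], [-0.0002, -0.3426, 0.9395], [-1.0, 0.0044, 0.0014]] [-1.390e+01  4.140e+01  8.800e+01 -1.000e-01  5.090e+01 -1.239e+02]
t 4.15 p [ 0.6259 -0.0411  0.0474] F [-0.63 -0.62 -0.68] M [0.03 0.05 0.  ] o 0.007
[[-0.0046, -0.9395, -0.3426], [-0.0002, -0.3426, 0.9395], [-1.0, 0.0044, 0.0014]] [-1.390e+01  4.140e+01  8.800e+01 -1.000e-01  5.090e+01 -1.239e+02]
```

Request:
send_rows:
  fingers: [0,0,0,0]
  dp:
    - [0,0,-0.2]
    - [0,0,-0.3]
    - [0,0,-0.4]
    - [0,0,-0.4]
  turn:
    - [0,0,0]
    - [0,0,0]
    - [0,0,0]
    - [0,0,0]

```text
time_s: 4.48
position: [0.6258, -0.041, 0.0469]
tcp_rot: [[-0.005, -0.939, -0.343], [-0.0, -0.343, 0.939], [-1.0, 0.005, 0.001]]
force: [0.5, 0.2, -0.4]
opening: 0.004
```

Request:
send_rows:
  fingers: [0,0,0,0]
  dp:
    - [0,0,-0.2]
    - [0,0,-0.3]
    - [0,0,-0.4]
    - [0,0,-0.4]
  turn:
    - [0,0,0]
    - [0,0,0]
    - [0,0,0]
    - [0,0,0]

```text
time_s: 4.82
position: [0.6259, -0.0411, 0.0465]
tcp_rot: [[-0.005, -0.939, -0.343], [-0.0, -0.343, 0.939], [-1.0, 0.005, 0.001]]
force: [-0.2, 0.3, -0.9]
opening: 0.006
```

```bash
python3 - <<'E'
from h import *
crop('s2',230,180,370,330,5,'c6'); st()
E
```

```text
t 4.8167 p [ 0.6259 -0.0411  0.0465] F [-0.15  0.25 -0.92] M [0.02 0.01 0.04] o 0.006
[[-0.0048, -0.9395, -0.3426], [-0.0002, -0.3426, 0.9395], [-1.0, 0.0046, 0.0015]] [-1.390e+01  4.140e+01  8.800e+01 -1.000e-01  5.080e+01 -1.239e+02]
```

View pics/c6.png

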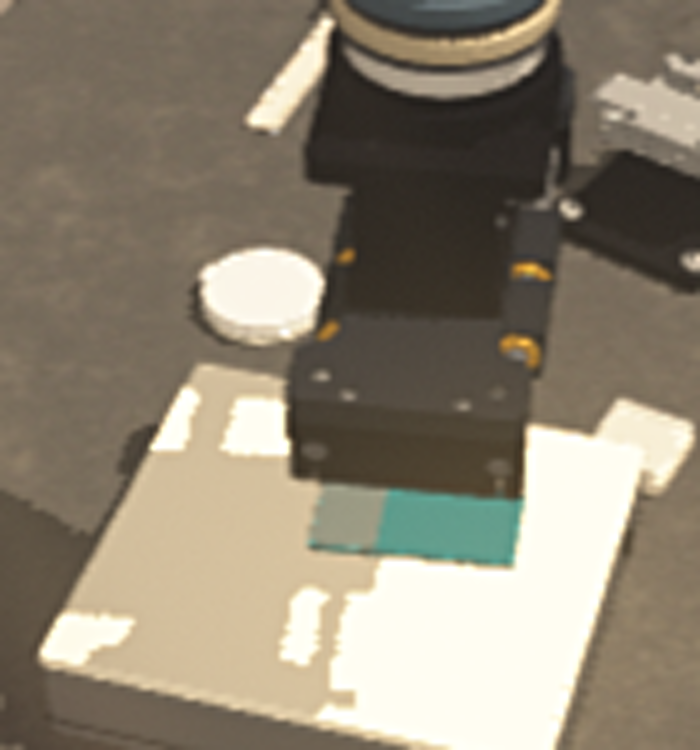

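Request:
send_rows:
  fingers: [0,0,0,0]
  dp:
    - [0,0,-0.2]
    - [0,0,-0.4]
    - [0,0,-0.5]
    - [0,0,-0.5]
  turn:
    - [0,0,0]
    - [0,0,0]
    - [0,0,0]
    - [0,0,0]

```text
time_s: 5.15
position: [0.6258, -0.041, 0.046]
tcp_rot: [[-0.005, -0.939, -0.343], [-0.0, -0.343, 0.939], [-1.0, 0.005, 0.002]]
force: [-0.1, -0.2, -0.4]
opening: 0.006
```

Request:
send_rows:
  fingers: [0,0,0,0]
  dp:
    - [0,0,-0.2]
    - [0,0,-0.4]
    - [0,0,-0.5]
    - [0,0,-0.5]
  turn:
    - [0,0,0]
    - [0,0,0]
    - [0,0,0]
    - [0,0,0]

```text
time_s: 5.48
position: [0.6258, -0.041, 0.0455]
tcp_rot: [[-0.005, -0.939, -0.343], [-0.0, -0.343, 0.939], [-1.0, 0.005, 0.002]]
force: [0.5, -0.0, 0.3]
opening: 0.007
```

Request:
send_rows:
  fingers: [0,0,0,0]
  dp:
    - [0,0,-0.2]
    - [0,0,-0.4]
    - [0,0,-0.5]
    - [0,0,-0.5]
  turn:
    - [0,0,0]
    - [0,0,0]
    - [0,0,0]
    - [0,0,0]

```text
time_s: 5.82
position: [0.6258, -0.041, 0.0449]
tcp_rot: [[-0.005, -0.939, -0.343], [-0.0, -0.343, 0.939], [-1.0, 0.005, 0.002]]
force: [0.2, -0.5, 0.3]
opening: 0.005
```

Request:
send_rows:
  fingers: [0,0,0,0]
  dp:
    - [0,0,-0.2]
    - [0,0,-0.4]
    - [0,0,-0.5]
    - [0,0,-0.5]
  turn:
    - [0,0,0]
    - [0,0,0]
    - [0,0,0]
    - [0,0,0]

```text
time_s: 6.15
position: [0.6258, -0.041, 0.0444]
tcp_rot: [[-0.005, -0.939, -0.343], [-0.0, -0.343, 0.939], [-1.0, 0.005, 0.002]]
force: [-0.4, -0.4, -0.3]
opening: 0.006
```

```bash
python3 - <<'E'
from h import *
cap('side','s3');st()
crop('s3',230,180,370,330,5,'c7')
E
```

```text
t 6.2 p [ 0.6258 -0.041   0.0444] F [-0.74 -0.    0.08] M [0.04 0.03 0.02] o 0.006
[[-0.005, -0.9395, -0.3426], [-0.0001, -0.3426, 0.9395], [-1.0, 0.0048, 0.0016]] [-1.390e+01  4.160e+01  8.810e+01 -1.000e-01  5.060e+01 -1.239e+02]
```

View pics/c7.png

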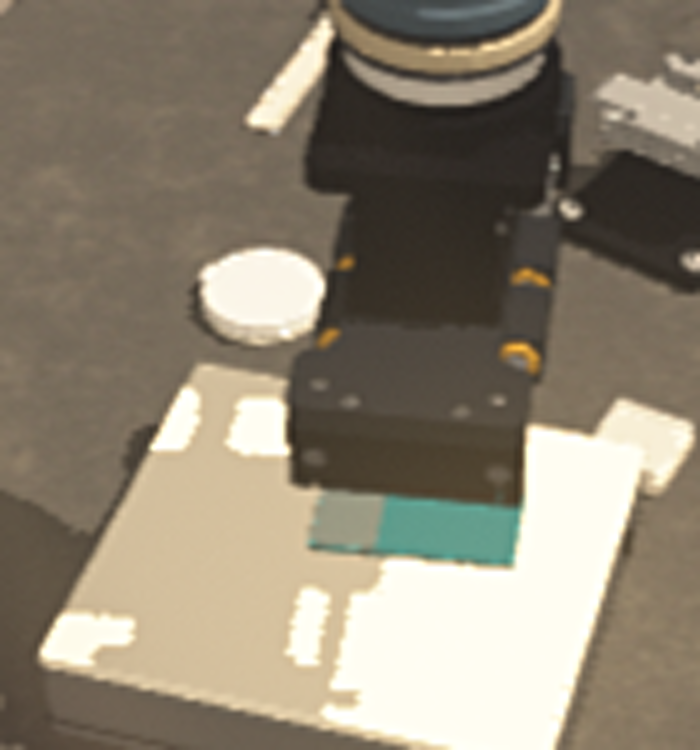

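```bash
python3 - <<'E'
from h import *
c=ld('s3')
for u in (295,310,325):
  for v in range(264,284,2):
    print(u,v,np.round(w(c,u,v)*1000,1))
E
```

```text
295 264 [ 636.7 -138.   178.6]
295 266 [ 635.7 -136.4  172.7]
295 268 [ 636.  -137.1  169.3]
295 270 [ 632.8 -131.9  159.3]
295 272 [ 632.1 -130.8  153.8]
295 274 [ 631.6 -130.2  148.7]
295 276 [ 632.  -131.2  145.4]
295 278 [584.1 -50.1  49.2]
295 280 [587.6 -56.3  51. ]
295 282 [590.4 -61.2  51.5]
310 264 [ 658.  -129.4  180.7]
310 266 [ 658.7 -130.7  177.8]
310 268 [ 658.1 -129.6  172.6]
310 270 [ 658.1 -129.6  168.3]
310 272 [ 654.4 -122.8  156.7]
310 274 [ 655.1 -124.1  153.9]
310 276 [ 655.1 -124.1  149.6]
310 278 [ 655.2 -124.4  145.5]
310 280 [611.6 -42.8  50.1]
310 282 [613.3 -45.9  48.4]
325 264 [ 679.9 -122.3  184.1]
325 266 [ 680.7 -123.9  181.7]
325 268 [ 680.1 -122.4  176. ]
325 270 [ 679.2 -120.6  170. ]
325 272 [ 679.6 -121.1  166.4]
325 274 [ 676.3 -114.3  154.9]
325 276 [ 677.3 -116.1  152.6]
325 278 [ 676.5 -114.3  146.3]
325 280 [ 676.8 -114.8  142.5]
325 282 [637.9 -33.6  48.7]
```

```bash
python3 - <<'E'
from h import *
c=ld('side0')
P=np.array([.2797,.5581,.1958]); z=np.array([.4483,.8939,-.0019])
print(px(c,P),px(c,P+z*.0435),px(c,P-z*.0435),px(c,P+z*.0585),px(c,P-z*.0585))
crop('side0',255,0,355,70,7,'c8')
E
```

```text
(np.float64(304.9989424448708), np.float64(64.7574117171761)) (np.float64(317.8483379281734), np.float64(61.5066443907796)) (np.float64(291.75247746112575), np.float64(68.10863361826631)) (np.float64(322.19031565970454), np.float64(60.4081678624523)) (np.float64(287.0893102350343), np.float64(69.28836784590371))
```

View pics/c8.png

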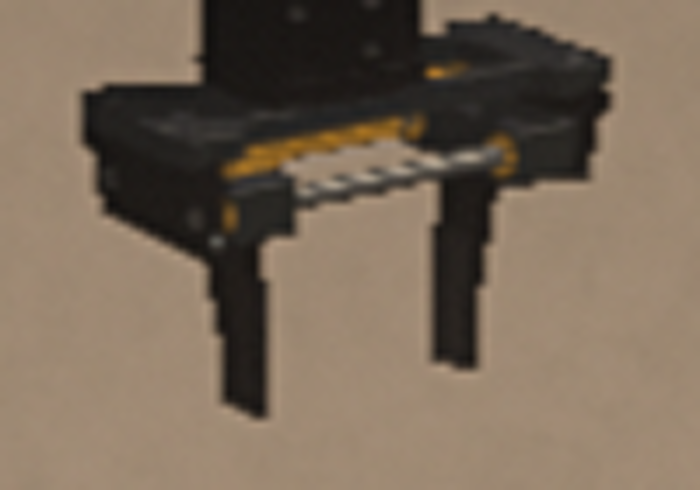

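```bash
python3 - <<'E'
from h import *
c=ld('side0')
for u,v in [(289,56),(289,50),(290,45),(319,48),(320,42)]: print(u,v,np.round(w(c,u,v)*1000,1))
t=ld('top0')
print('booklet side',w(c,376,166,.009),'top',w(t,183,266,.009))
print('caliper tip', w(c,313,165,.003),w(t,213,338,.003))
print('table corner', w(c,291,133,0),w(t,157,380,0))
for u,v in [(300,310),(250,430),(330,430),(400,400)]: print(np.round(w(c,u,v)*1000,1)) if 0 else None
E
```

```text
289 56 [258.2 510.  230.8]
289 50 [261.  506.2 248. ]
290 45 [264.6 506.  261.5]
319 48 [303.4 595.2 233.8]
320 42 [305.7 596.4 249.8]
booklet side [0.54730764 0.45080027 0.009     ] top [0.54506998 0.45208151 0.009     ]
caliper tip [0.39364941 0.38665993 0.003     ] [0.35389839 0.37333053 0.003     ]
table corner [0.25056711 0.52058609 0.        ] [0.25525571 0.51573878 0.        ]
```

```bash
python3 - <<'E'
from h import *
c=ld('side0')
print(np.round(c['z_map'][40:76:2,282:328:3],2))
# rail heights
for u,v in [(275,20),(275,30),(285,33),(335,20),(330,12),(300,4)]: print(u,v,np.round(w(c,u,v)*1000,1))
E
```

```text
[[1.59 1.27 1.26 1.27 1.57 1.56 1.56 1.55 1.55 1.54 1.53 1.53 1.33 1.32
  1.52 1.51]
 [1.59 1.28 1.26 1.27 1.57 1.56 1.56 1.55 1.54 1.55 1.54 1.54 1.33 1.32
  1.51 1.52]
 [1.59 1.28 1.27 1.27 1.57 1.57 1.57 1.56 1.55 1.55 1.54 1.54 1.33 1.33
  1.53 1.51]
 [1.6  1.29 1.28 1.28 1.58 1.57 1.56 1.56 1.56 1.55 1.54 1.55 1.33 1.34
  1.53 1.52]
 [1.6  1.59 1.28 1.28 1.58 1.57 1.57 1.56 1.56 1.56 1.55 1.55 1.34 1.33
  1.54 1.53]
 [1.6  1.6  1.28 1.28 0.   1.58 1.58 1.56 1.57 1.56 1.55 1.55 1.34 1.34
  1.54 1.53]
 [1.61 1.6  1.29 1.28 1.59 1.59 1.58 1.57 1.57 1.56 1.56 1.56 1.55 1.34
  1.54 1.54]
 [1.62 1.61 1.29 1.29 1.6  1.59 1.58 1.58 1.58 1.57 1.56 1.56 1.55 1.55
  1.55 1.54]
 [1.62 1.61 1.3  1.29 1.59 1.59 1.59 1.58 1.58 1.57 1.56 1.56 1.56 1.56
  1.55 1.55]
 [1.63 1.62 1.3  1.3  1.6  1.6  1.6  1.6  1.58 1.58 1.57 1.57 1.56 1.55
  1.55 1.54]
 [1.63 1.62 1.62 1.61 1.6  1.6  1.6  1.59 1.59 1.58 1.58 1.57 1.57 1.56
  1.56 1.55]
 [1.63 1.63 1.61 1.62 1.62 1.6  1.6  1.59 1.59 1.58 1.58 1.57 1.57 1.57
  1.56 1.56]
 [1.64 1.62 1.62 1.62 1.62 1.61 1.6  1.6  1.6  1.59 1.58 1.58 1.58 1.57
  1.56 1.56]
 [1.63 1.64 1.63 1.62 1.61 1.61 1.61 1.61 1.6  1.59 1.59 1.58 1.58 1.57
  1.57 1.56]
 [1.64 1.64 1.63 1.63 1.62 1.62 1.62 1.61 1.6  1.6  1.6  1.59 1.58 0.
  1.57 1.57]
 [1.65 1.64 1.64 1.63 1.62 1.62 1.61 1.61 1.61 1.59 1.59 1.59 1.6  1.58
  1.58 1.57]
 [1.66 1.65 1.65 1.64 1.64 1.63 1.63 1.61 1.61 1.6  1.6  1.59 1.59 1.58
  1.58 1.58]
 [1.66 1.64 1.65 1.64 1.63 1.64 1.62 1.62 1.61 1.61 1.61 1.6  1.6  1.59
  1.59 1.58]]
275 20 [246.4 467.8 329.9]
275 30 [235.3 483.6 300.4]
285 33 [274.6 466.1 303.6]
335 20 [344.4 605.4 309.4]
330 12 [329.8 604.7 327.4]
300 4 [283.1 529.4 357.5]
```

Request:
send_rows:
  fingers: [0,0,0,0,0,0]
  dp:
    - [0,0,-6]
    - [0,0,-12]
    - [0,0,-16]
    - [0,0,-17]
    - [0,0,-18]
    - [0,0,-18]
  turn:
    - [0,0,0]
    - [0,0,0]
    - [0,0,0]
    - [0,0,0]
    - [0,0,0]
    - [0,0,0]

```text
time_s: 6.7
position: [0.6256, -0.041, 0.0259]
tcp_rot: [[-0.006, -0.939, -0.343], [0.0, -0.343, 0.939], [-1.0, 0.005, 0.002]]
force: [0.0, 0.4, 0.7]
opening: 0.005
```

```bash
python3 - <<'E'
from h import *
cap('side','s4');st()
crop('s4',230,180,370,330,5,'c9')
E
```

```text
t 6.75 p [ 0.6257 -0.041   0.0262] F [0.62 1.02 0.27] M [ 0.07  0.03 -0.08] o 0.007
[[-0.0052, -0.9395, -0.3426], [-0.0001, -0.3426, 0.9395], [-1.0, 0.0049, 0.0017]] [-1.390e+01  4.310e+01  8.850e+01 -1.000e-01  4.860e+01 -1.239e+02]
```

View pics/c9.png

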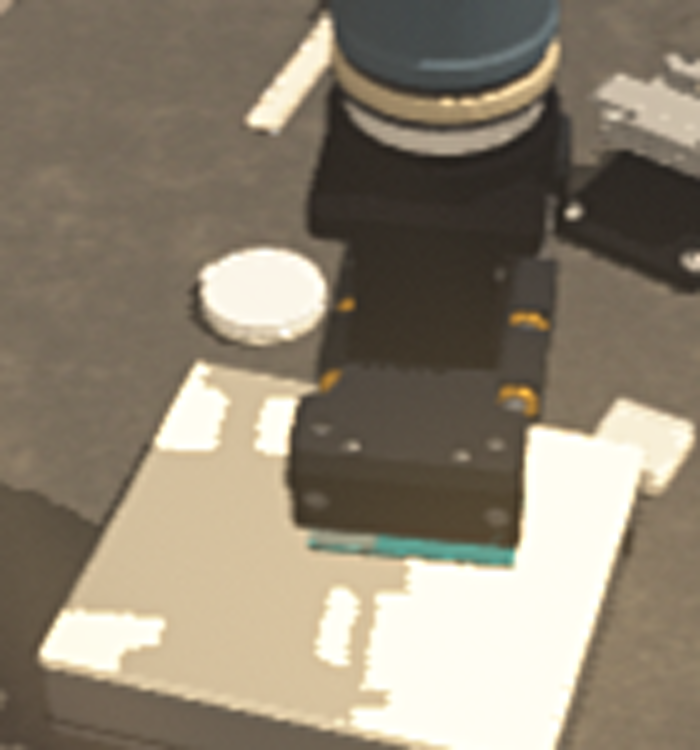

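Request:
send_rows:
  fingers: [0,0,0,0,0,0]
  dp:
    - [0,0,-0.7]
    - [0,0,-1.4]
    - [0,0,-2]
    - [0,0,-2.5]
    - [0,0,-3]
    - [0,0,-3]
  turn:
    - [0,0,0]
    - [0,0,0]
    - [0,0,0]
    - [0,0,0]
    - [0,0,0]
    - [0,0,0]

```text
time_s: 7.25
position: [0.6257, -0.041, 0.0232]
tcp_rot: [[-0.005, -0.939, -0.343], [-0.0, -0.343, 0.939], [-1.0, 0.005, 0.002]]
force: [-0.3, -0.2, -0.5]
opening: 0.007
```

Request:
send_rows:
  fingers: [0,0,0,0,0]
  dp:
    - [0,0,-0.4]
    - [0,0,-0.8]
    - [0,0,-1.1]
    - [0,0,-1.3]
    - [0,0,-1.3]
  turn:
    - [0,0,0]
    - [0,0,0]
    - [0,0,0]
    - [0,0,0]
    - [0,0,0]

```text
time_s: 7.67
position: [0.6258, -0.041, 0.0224]
tcp_rot: [[-0.005, -0.939, -0.343], [-0.0, -0.343, 0.939], [-1.0, 0.005, 0.002]]
force: [-0.8, -0.4, 5.0]
opening: 0.001
```

Request:
send_rows:
  fingers: [0,0,0,0,0,0,0,0,0,0]
  dp:
    - [-1,-0.2,-0.5]
    - [-3,-0.6,-0.5]
    - [-6,-1.2,-0.5]
    - [-9,-1.8,-0.5]
    - [-12,-2.4,-0.5]
    - [-15,-3,-0.5]
    - [-18,-3.6,-0.5]
    - [-21,-4.2,-0.5]
    - [-23,-4.6,-0.5]
    - [-24,-4.8,-0.5]
  turn:
    - [0,0,0]
    - [0,0,-0.01]
    - [0,0,-0.03]
    - [0,0,-0.05]
    - [0,0,-0.07]
    - [0,0,-0.09]
    - [0,0,-0.11]
    - [0,0,-0.13]
    - [0,0,-0.145]
    - [0,0,-0.154]

```text
time_s: 8.5
position: [0.6021, -0.0462, 0.0224]
tcp_rot: [[-0.003, -0.981, -0.193], [0.0, -0.193, 0.981], [-1.0, 0.003, 0.001]]
force: [2.1, 0.5, 5.2]
opening: 0.004
```

```bash
python3 - <<'E'
from h import *
cap('side','s5');st()
crop('s5',230,180,370,330,5,'c10')
E
```

```text
t 8.55 p [ 0.6019 -0.0462  0.0223] F [ 0.74 -0.54  5.45] M [ 0.09 -0.19 -0.05] o 0.004
[[-0.0037, -0.9813, -0.1924], [0.0003, -0.1924, 0.9813], [-1.0, 0.0036, 0.001]] [-1.50e+01  4.22e+01  9.23e+01 -1.00e-01  4.57e+01 -1.16e+02]
```

View pics/c10.png

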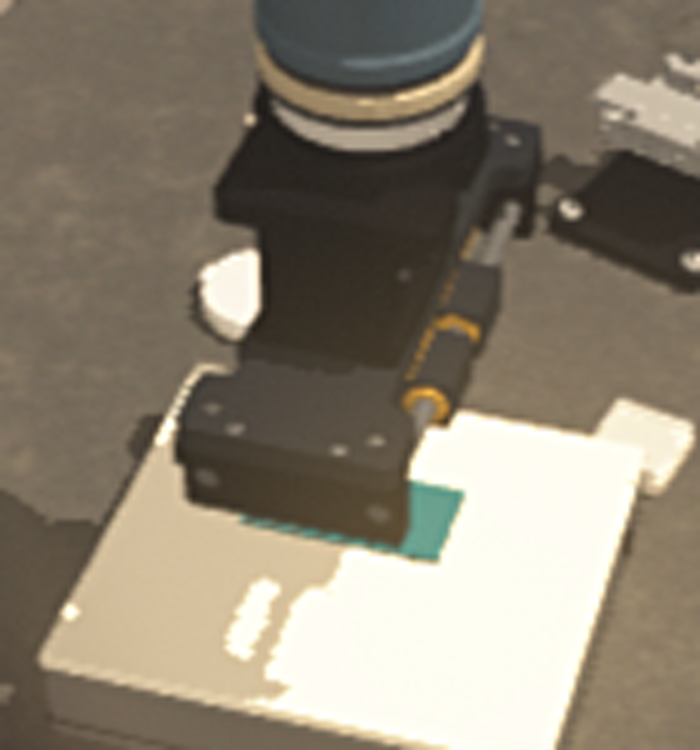

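Request:
send_rows:
  fingers: [0,0,0,0,0,0,0,0,0,0]
  dp:
    - [-2,-0.4,-0.4]
    - [-6,-1.2,-0.4]
    - [-10,-2,-0.4]
    - [-14,-2.8,-0.4]
    - [-18,-3.6,-0.4]
    - [-22,-4.4,-0.4]
    - [-26,-5.1,-0.4]
    - [-30,-5.9,-0.4]
    - [-33,-6.5,-0.4]
    - [-34,-6.7,-0.4]
  turn:
    - [0,0,0]
    - [0,0,0]
    - [0,0,0]
    - [0,0,0]
    - [0,0,0]
    - [0,0,0]
    - [0,0,0]
    - [0,0,0]
    - [0,0,0]
    - [0,0,0]

```text
time_s: 9.38
position: [0.5677, -0.0532, 0.0224]
tcp_rot: [[-0.003, -0.981, -0.192], [-0.0, -0.192, 0.981], [-1.0, 0.003, 0.001]]
force: [2.3, 0.3, 5.6]
opening: 0.0
```

```bash
python3 - <<'E'
from h import *
cap('side','s6');st()
crop('s6',210,180,370,330,5,'c11')
s=ld('s5')
for u,v in [(465,490),(438,558)]: print(w(s,230+u/5,180+v/5,.048))
E
```

```text
t 9.4333 p [ 0.5676 -0.0532  0.0223] F [ 1.13 -0.32  5.7 ] M [ 0.07 -0.18 -0.04] o 0.004
[[-0.0031, -0.9815, -0.1915], [0.0, -0.1915, 0.9815], [-1.0, 0.0031, 0.0006]] [-1.650e+01  4.060e+01  9.740e+01 -1.000e-01  4.220e+01 -1.175e+02]
[ 0.62958231 -0.02521956  0.048     ]
[ 0.63660879 -0.06086436  0.048     ]
```

View pics/c11.png

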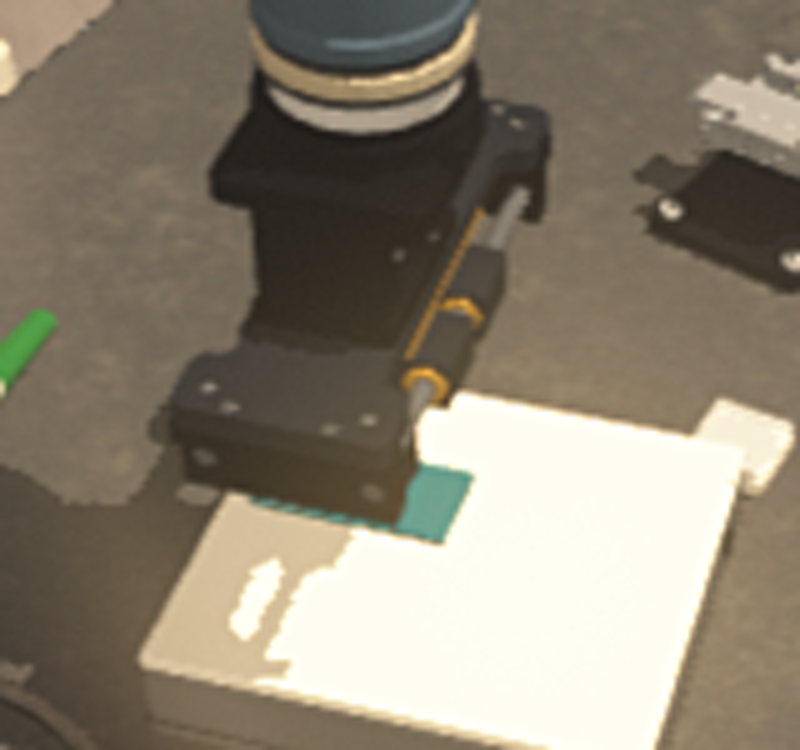

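```bash
python3 - <<'E'
from h import *
s=ld('s6')
a=[w(s,210+u/5,180+v/5,.048) for u,v in [(472,473),(443,543)]]; print(a); m=(a[0]+a[1])/2*1000; e=[w(s,210+u/5,180+v/5,.045)*1000 for u,v in [(140,662)]]
print(m, m[:2]@[.981,.194]-38-493.1, e, e[0][:2]@[.981,.194])
s=ld('side0'); print('sample',w(s,282,239,.012),'filter',w(s,359,268,.014))
E
```

```text
[array([ 0.59467335, -0.0330973 ,  0.048     ]), array([ 0.60263864, -0.06996541,  0.048     ])]
[598.65599444 -51.53135124  48.        ] 46.18444840247025 [array([ 535.992514  , -165.46412469,   45.        ])] 493.7086160484713
sample [0.48191073 0.07404338 0.012     ] filter [0.66547183 0.06468695 0.014     ]
```

Request:
send_rows:
  fingers: [0,0,0,0,0,0,0,0,0,0]
  dp:
    - [-2,-0.4,-0.4]
    - [-6,-1.2,-0.4]
    - [-10,-2,-0.4]
    - [-14,-2.8,-0.4]
    - [-18,-3.6,-0.4]
    - [-22,-4.4,-0.4]
    - [-26,-5.1,-0.4]
    - [-30,-6,-0.4]
    - [-33,-6.6,-0.4]
    - [-34.5,-6.9,-0.4]
  turn:
    - [0,0,0]
    - [0,0,0]
    - [0,0,0]
    - [0,0,0]
    - [0,0,0]
    - [0,0,0]
    - [0,0,0]
    - [0,0,0]
    - [0,0,0]
    - [0,0,0]

```text
time_s: 10.27
position: [0.533, -0.0604, 0.0223]
tcp_rot: [[-0.002, -0.982, -0.191], [-0.0, -0.191, 0.982], [-1.0, 0.002, 0.0]]
force: [1.9, 0.3, 5.4]
opening: 0.003
```

Request:
send_rows:
  fingers: [0,0,0.3,0.7,1,1,1,1]
  dp:
    - [0,0,1]
    - [0,0,5]
    - [0,0,15]
    - [0,0,30]
    - [0,0,45]
    - [20,0,60]
    - [45,0,75]
    - [45,0,75]
  turn:
    - [0,0,0]
    - [0,0,0]
    - [0,0,0]
    - [0,0,0]
    - [0,0,0]
    - [0,0,0]
    - [0,0,0]
    - [0,0,0]

```text
time_s: 10.93
position: [0.5852, -0.0619, 0.1014]
tcp_rot: [[0.011, -0.982, -0.191], [-0.004, -0.191, 0.982], [-1.0, -0.01, -0.006]]
force: [1.5, -0.2, 1.5]
opening: 0.376
```

```bash
python3 - <<'E'
from h import *
cap('side','s7');st();cap('top','t7')
crop('s7',210,180,370,330,5,'c12')
crop('s7',230,240,320,320,8,'c13')
E
```

```text
t 10.9833 p [ 0.5816 -0.0611  0.0996] F [-0.16 -0.6   0.13] M [ 0.05  0.03 -0.02] o 0.421
[[0.0045, -0.9815, -0.1912], [-0.0024, -0.1912, 0.9816], [-1.0, -0.004, -0.0032]] [-1.690e+01  3.430e+01  9.320e+01 -1.000e-01  5.220e+01 -1.179e+02]
```

View pics/c12.png

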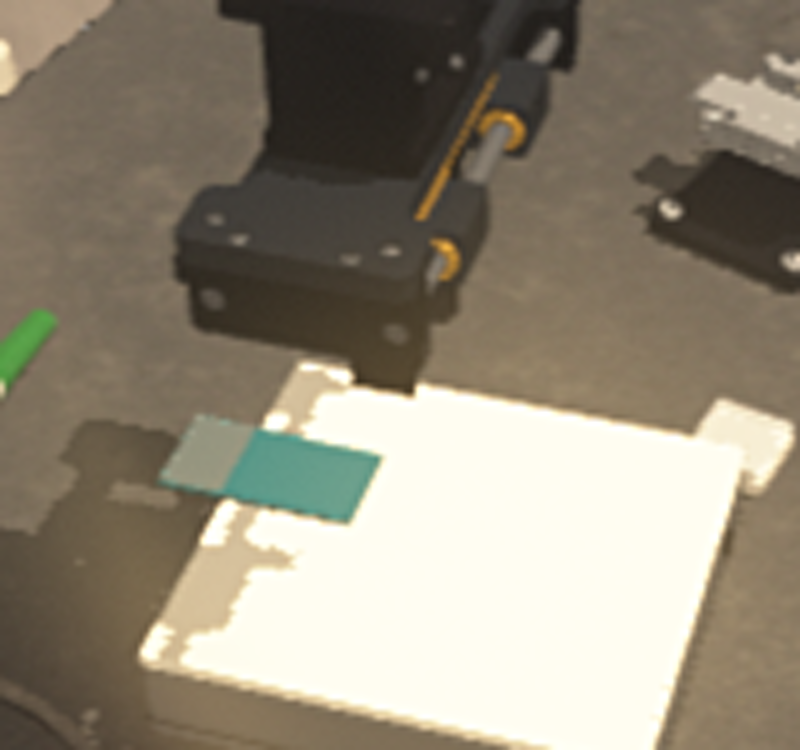

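View pics/c13.png

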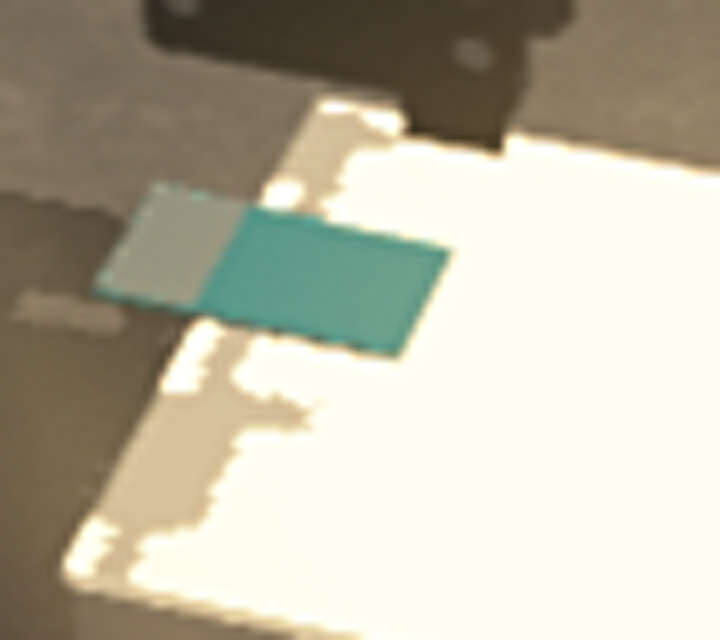

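```bash
python3 - <<'E'
from h import *
s=ld('s7')
Q=np.array([w(s,230+u/8,240+v/8,.048) for u,v in [(450,250),(398,357),(95,292),(155,184)]])*1000
print(np.round(Q,1),Q.mean(0)); x=((Q[0]+Q[1])-(Q[2]+Q[3]))/2; print(np.linalg.norm(x),np.degrees(np.arctan2(x[1],x[0])), np.linalg.norm(Q[0]-Q[1]))
print(Q.mean(0)[:2]@[.981,.194]-493.1)
x=x/np.linalg.norm(x); print('grasp',Q.mean(0)-26*x); st()
E
```

```text
[[560.1 -40.8  48. ]
 [567.2 -76.9  48. ]
 [494.1 -90.9  48. ]
 [486.1 -53.4  48. ]] [526.88232885 -65.50076183  48.        ]
74.75084266595448 10.238754974272444 36.78408111281191
11.064416803639176
grasp [501.29636319 -70.12227253  48.        ]
t 11.0333 p [ 0.5785 -0.0604  0.0981] F [-0.56  0.45 -0.53] M [0.02 0.05 0.  ] o 0.464
[[-0.001, -0.9816, -0.1911], [-0.0008, -0.1911, 0.9816], [-1.0, 0.0012, -0.0006]] [-1.690e+01  3.430e+01  9.350e+01 -1.000e-01  5.220e+01 -1.179e+02]
```

Request:
send_rows:
  fingers: [0.8,0.8,0.8,0.8,0.8,0.8,0.8,0.8]
  dp:
    - [-20,-3,0]
    - [-45,-6,0]
    - [-65,-8,-10]
    - [-75,-9,-20]
    - [-78.5,-9.6,-30]
    - [-78.5,-9.6,-34]
    - [-78.5,-9.6,-36]
    - [-78.5,-9.6,-36]
  turn:
    - [0,0,0]
    - [0,0,0]
    - [0,0,0]
    - [0,0,0]
    - [0,0,0]
    - [0,0,0]
    - [0,0,0]
    - [0,0,0]

```text
time_s: 11.7
position: [0.4994, -0.0698, 0.0616]
tcp_rot: [[-0.003, -0.982, -0.191], [-0.0, -0.191, 0.982], [-1.0, 0.003, 0.0]]
force: [0.1, 0.6, 0.1]
opening: 0.796
```

```bash
python3 - <<'E'
from h import *
cap('side','s8');s=st();c=ld('s8')
P=s['position']+[0,0,.0255]; z=s['tcp_rot'][:,2]; y=s['tcp_rot'][:,1]
for a in (-1,1):
  for b in (-1,1): print(a,b,np.array(px(c,P+z*a*.087/2*s['opening']+y*b*.0095))*1)
crop('s8',220,180,340,300,6,'c14')
E
```

```text
t 11.75 p [ 0.5    -0.0699  0.062 ] F [-0.36 -0.21 -0.48] M [ 0.02 -0.   -0.  ] o 0.8
[[-0.0014, -0.9816, -0.1912], [-0.0007, -0.1912, 0.9816], [-1.0, 0.0015, -0.0004]] [-2.060e+01  3.350e+01  1.059e+02 -1.000e-01  4.070e+01 -1.216e+02]
-1 -1 [246.54092074 268.42808765]
-1 1 [236.60039607 266.35191033]
1 -1 [260.83909767 244.03508519]
1 1 [251.39749434 242.1754262 ]
```

View pics/c14.png

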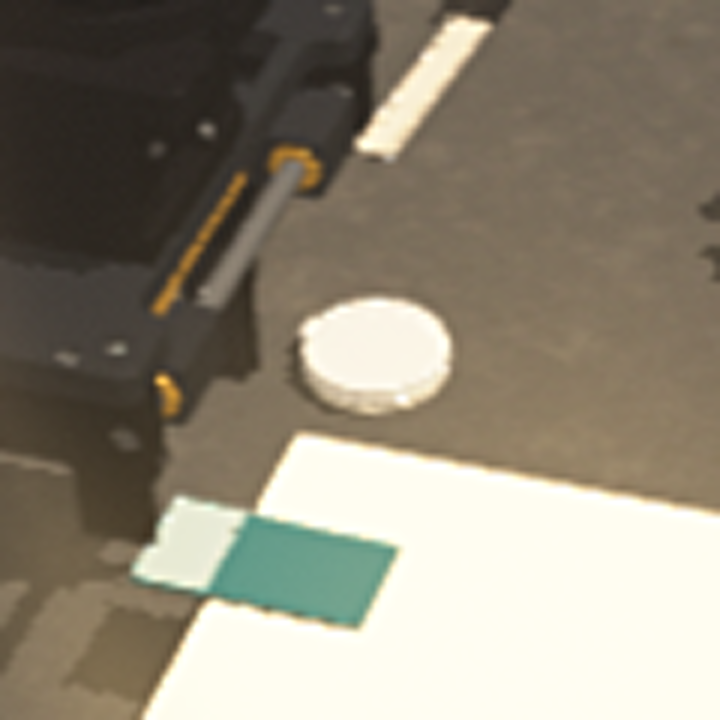

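Request:
send_rows:
  fingers: [0.8,0.8,0.8,0.8,0.8,0.8,0.8,0.8,0.8,0.8]
  dp:
    - [0,0,-4]
    - [0,0,-10]
    - [0,0,-17]
    - [0,0,-24]
    - [0,0,-31]
    - [0,0,-38]
    - [0,0,-45]
    - [0,0,-50]
    - [0,0,-54]
    - [0,0,-54]
  turn:
    - [0,0,0]
    - [0,0,0]
    - [0,0,0]
    - [0,0,0]
    - [0,0,0]
    - [0,0,0]
    - [0,0,0]
    - [0,0,0]
    - [0,0,0]
    - [0,0,0]

```text
time_s: 12.58
position: [0.4995, -0.0698, 0.007]
tcp_rot: [[-0.003, -0.982, -0.191], [-0.0, -0.191, 0.982], [-1.0, 0.003, 0.001]]
force: [0.1, 0.2, -0.2]
opening: 0.799
```

```bash
python3 - <<'E'
from h import *
cap('side','s9');s=st();c=ld('s9')
crop('s9',220,200,340,320,6,'c15')
E
```

```text
t 12.6333 p [ 0.4997 -0.0698  0.0075] F [ 0.41 -0.1   0.2 ] M [0.06 0.01 0.  ] o 0.802
[[-0.0024, -0.9816, -0.1912], [-0.0003, -0.1912, 0.9816], [-1.0, 0.0024, 0.0001]] [-2.060e+01  3.940e+01  1.073e+02 -1.000e-01  3.350e+01 -1.215e+02]
```

View pics/c15.png

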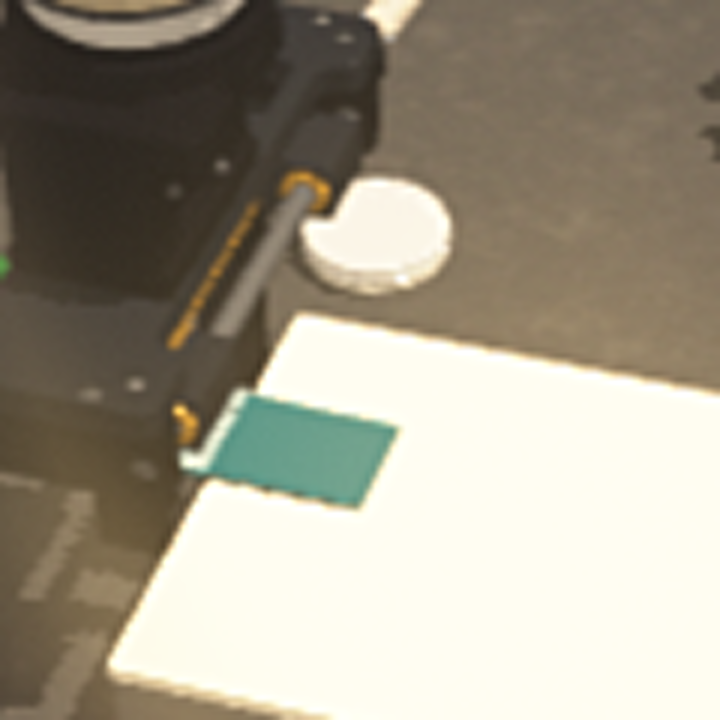

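Request:
send_rows:
  fingers: [0.6,0.5,0.47,0.44,0.42,0.4,0.35,0.3,0.3,0.3]
  dp:
    - [0,0,0]
    - [0,0,0]
    - [0,0,0]
    - [0,0,0]
    - [0,0,0]
    - [0,0,0]
    - [0,0,0]
    - [0,0,0]
    - [0,0,0]
    - [0,0,0]
  turn:
    - [0,0,0]
    - [0,0,0]
    - [0,0,0]
    - [0,0,0]
    - [0,0,0]
    - [0,0,0]
    - [0,0,0]
    - [0,0,0]
    - [0,0,0]
    - [0,0,0]

```text
time_s: 13.47
position: [0.4998, -0.0698, 0.0075]
tcp_rot: [[-0.002, -0.982, -0.191], [-0.0, -0.191, 0.982], [-1.0, 0.002, 0.0]]
force: [0.6, -0.2, 1.0]
opening: 0.423
```

```bash
python3 - <<'E'
from h import *
s=st()
E
```

```text
t 13.4667 p [ 0.4998 -0.0698  0.0075] F [ 0.56 -0.22  1.  ] M [ 0.04  0.03 -0.02] o 0.423
[[-0.0022, -0.9816, -0.1912], [-0.0004, -0.1912, 0.9816], [-1.0, 0.0022, 0.0001]] [-2.060e+01  3.940e+01  1.073e+02 -1.000e-01  3.350e+01 -1.215e+02]
```

Request:
send_rows:
  fingers: [0.3,0.3,0.3,0.3,0.3,0.3,0.3,0.3,0.3,0.3]
  dp:
    - [0,0,1]
    - [0,0,3]
    - [0,0,7]
    - [0,0,12]
    - [0,0,18]
    - [0,0,26]
    - [0,0,34]
    - [0,0,40]
    - [0,0,45]
    - [0,0,45]
  turn:
    - [0,0,0]
    - [0,0,0]
    - [0,0,0]
    - [0,0,0]
    - [0,0,0]
    - [0,0,0]
    - [0,0,0]
    - [0,0,0]
    - [0,0,0]
    - [0,0,0]

```text
time_s: 14.3
position: [0.5006, -0.0701, 0.0539]
tcp_rot: [[0.0, -0.982, -0.191], [-0.001, -0.191, 0.982], [-1.0, 0.0, -0.001]]
force: [0.6, -0.0, 0.0]
opening: 0.425
```

```bash
python3 - <<'E'
from h import *
cap('side','s10');s=st();c=ld('s10')
crop('s10',220,180,340,300,6,'c16')
E
```

```text
t 14.35 p [ 0.5003 -0.07    0.0533] F [-0.19  0.3  -0.08] M [ 0.02  0.01 -0.  ] o 0.422
[[-0.0007, -0.9816, -0.1912], [-0.001, -0.1912, 0.9816], [-1.0, 0.0009, -0.0008]] [-2.060e+01  3.440e+01  1.061e+02 -1.000e-01  3.950e+01 -1.216e+02]
```

View pics/c16.png

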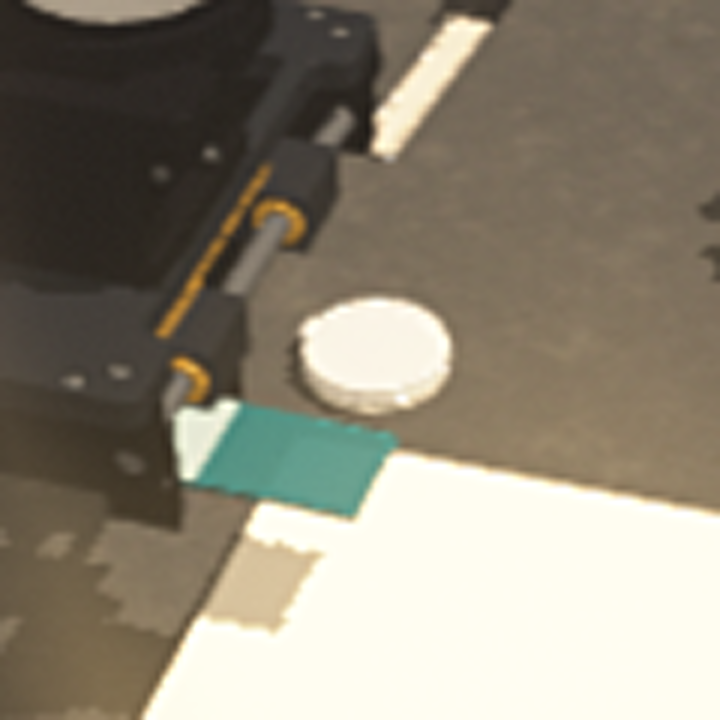

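Request:
send_rows:
  fingers: [0.3,0.3,0.3,0.3,0.3,0.3,0.3,0.3,0.3,0.3]
  dp:
    - [0,5,0]
    - [-2,20,0]
    - [-4,45,0]
    - [-6,72,0]
    - [-8,100,0]
    - [-10,128,0]
    - [-13,156,0]
    - [-16,180,0]
    - [-18,200,0]
    - [-20,210,0]
  turn:
    - [0,0,0]
    - [0,0,-0.02]
    - [0,0,-0.05]
    - [0,0,-0.08]
    - [0,0,-0.11]
    - [0,0,-0.14]
    - [0,0,-0.17]
    - [0,0,-0.2]
    - [0,0,-0.22]
    - [0,0,-0.23]

```text
time_s: 15.18
position: [0.4792, 0.1425, 0.0529]
tcp_rot: [[-0.002, -0.999, 0.036], [-0.0, 0.036, 0.999], [-1.0, 0.002, -0.0]]
force: [-0.2, -0.3, -0.2]
opening: 0.421
```

```bash
python3 - <<'E'
from h import *
st()
E
```

```text
t 15.1833 p [0.4792 0.1425 0.0529] F [-0.16 -0.33 -0.23] M [ 0.03 -0.   -0.01] o 0.421
[[-0.002, -0.9993, 0.0363], [-0.0003, 0.0363, 0.9993], [-1.0, 0.002, -0.0004]] [  3.7  34.2 106.8  -0.   39.1 -84.2]
```

Yaw is now −2.1°, so it needs about −5° more and then to the staging point.

Request:
send_rows:
  fingers: [0.3,0.3,0.3,0.3,0.3,0.3,0.3,0.3]
  dp:
    - [0,8,0]
    - [-2,25,0]
    - [-4,45,-5]
    - [-6,65,-10]
    - [-8,85,-15]
    - [-9,98,-20]
    - [-10,106,-22]
    - [-10,108,-22]
  turn:
    - [0,0,0]
    - [0,0,-0.02]
    - [0,0,-0.04]
    - [0,0,-0.06]
    - [0,0,-0.08]
    - [0,0,-0.085]
    - [0,0,-0.085]
    - [0,0,-0.085]

```text
time_s: 15.85
position: [0.4684, 0.2515, 0.0301]
tcp_rot: [[-0.004, -0.993, 0.119], [-0.0, 0.119, 0.993], [-1.0, 0.003, -0.001]]
force: [0.2, -1.2, -0.5]
opening: 0.424
```

```bash
python3 - <<'E'
from h import *
cap('side','s11');st();cap('top','t11')
crop('s11',300,160,420,260,6,'c17')
crop('t11',215,195,305,285,6,'c18')
E
```

```text
t 15.9 p [0.4688 0.2512 0.0305] F [-0.89  0.12  0.06] M [ 0.04 -0.03 -0.04] o 0.427
[[-0.0029, -0.9928, 0.1196], [-0.0004, 0.1196, 0.9928], [-1.0, 0.0028, -0.0008]] [ 16.1  38.  102.8   0.   39.3 -67. ]
```

View pics/c17.png

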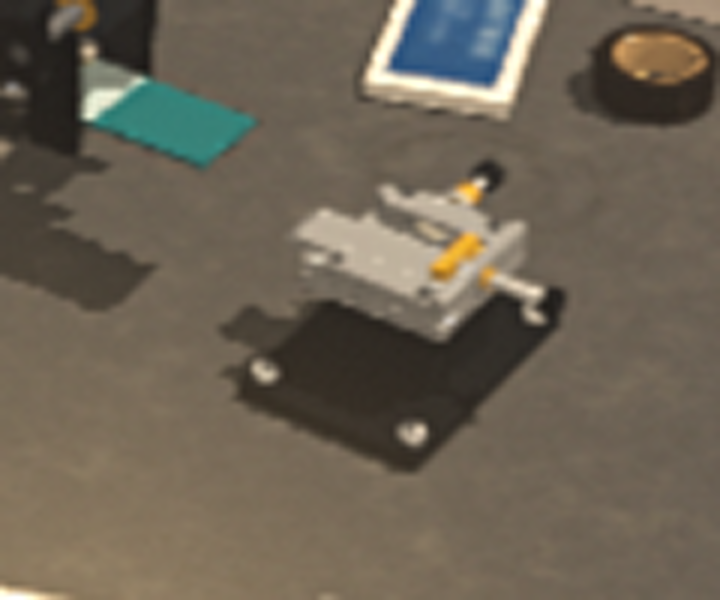

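View pics/c18.png

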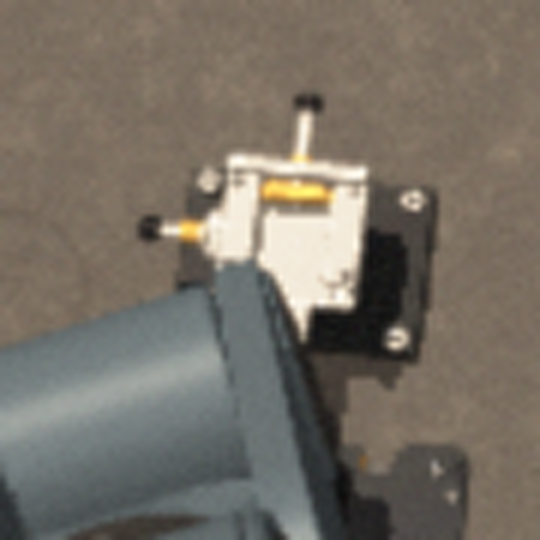

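```bash
python3 - <<'E'
from h import *
crop('top0',236,205,294,265,10,'c19')
crop('side0',335,185,400,240,12,'c20')
E
```

```text
(no output)
```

View pics/c19.png

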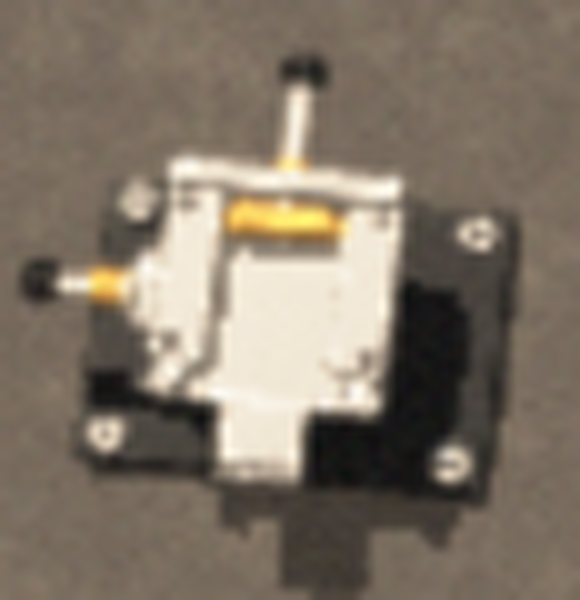

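View pics/c20.png

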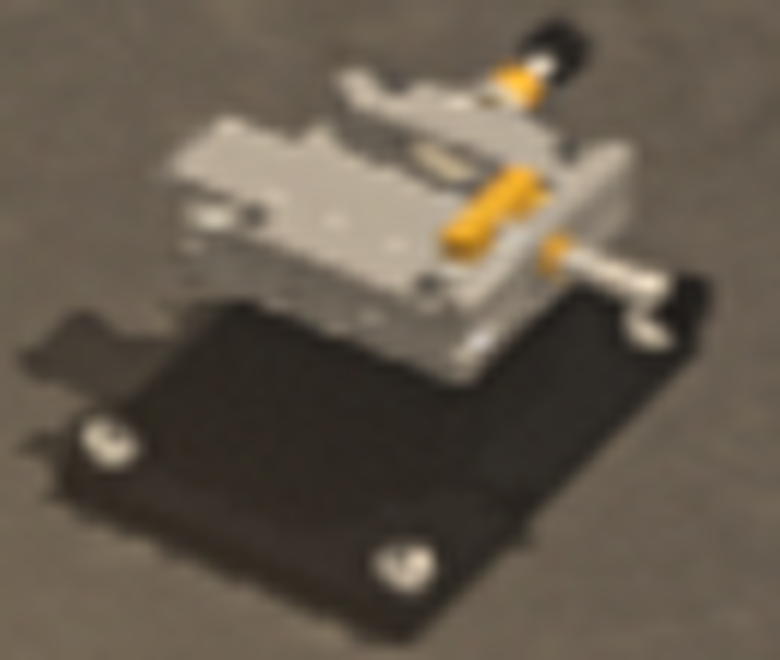

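```bash
python3 - <<'E'
from h import *
t=ld('top0');s=ld('side0')
T=lambda u,v,z: w(t,236+u/10,205+v/10,z)*1000
S=lambda u,v,z: w(s,335+u/12,185+v/12,z)*1000
def d(n,a,b):
    x=a-b; print(n,np.round(a,1),np.round(b,1),round(np.linalg.norm(x),1),round(np.degrees(np.arctan2(x[1],x[0])),2))
A,B,C,D=[T(*p,.010) for p in [(480,235),(455,465),(105,433),(138,200)]]
d('scr R',A,B);d('scr L',D,C);d('scr F',C,B);d('scr Bk',D,A);print('ctr',(A+B+C+D)/4)
d('foot F',T(85,462,.008),T(490,500,.008)); d('foot R',T(517,215,.008),T(490,498,.008))
d('Rwall out',T(402,185,.057),T(382,412,.057)); d('back',T(172,160,.057),T(402,180,.057))
d('tongueL',T(217,405,.048),T(215,475,.048));d('tongueR',T(303,412,.048),T(300,475,.048));
d('lip inner R',T(345,250,.057),T(328,375,.057)); d('brassL-R',T(228,222,.06),T(340,232,.06))
print('side')
A2,B2,E2=[S(*p,.010) for p in [(405,565),(108,440),(648,330)]]
d('scrR',A2,B2); d('scrbk',E2,A2)
d('Rwall out',S(460,302,.057),S(168,172,.057)); d('Rlip front',S(228,122,.057),S(168,172,.057))
d('footR', S(400,640,.0),S(65,490,.0)); d('back',S(632,150,.057),S(460,302,.057))
print('depth map heights')
for u,v in [(262,248),(264,240),(274,236),(256,226),(265,227)]: print(np.round(w(t,u,v)*1000,1))
E
```

```text
scr R [635.3 181.9  10. ] [572.3 190.3  10. ] 63.5 -7.61
scr L [649.2 273.7  10. ] [585.3 283.3  10. ] 64.6 -8.56
scr F [585.3 283.3  10. ] [572.3 190.3  10. ] 93.9 82.08
scr Bk [649.2 273.7  10. ] [635.3 181.9  10. ] 92.8 81.37
ctr [610.52769575 232.31922688  10.        ]
foot F [578.1 289.    8. ] [562.8 181.5   8. ] 108.6 81.95
foot R [640.9 172.    8. ] [563.4 181.4   8. ] 78.1 -6.97
Rwall out [637.  198.6  57. ] [576.7 205.2  57. ] 60.6 -6.27
back [646.4 258.2  57. ] [638.3 198.5  57. ] 60.2 82.25
tongueL [582.6 248.7  48. ] [564.1 249.5  48. ] 18.5 -2.54
tongueR [579.7 226.4  48. ] [563.1 227.6  48. ] 16.7 -3.82
lip inner R [620.2 213.7  57. ] [587.1 218.9  57. ] 33.5 -8.78
brassL-R [628.2 243.5  60. ] [624.2 214.6  60. ] 29.2 82.13
side
scrR [637.2 184.3  10. ] [573.4 193.1  10. ] 64.4 -7.82
scrbk [651.1 272.6  10. ] [637.2 184.3  10. ] 89.4 81.06
Rwall out [636.4 203.3  57. ] [573.1 215.8  57. ] 64.6 -11.22
Rlip front [576.4 235.9  57. ] [573.1 215.8  57. ] 20.3 80.69
footR [640.7 175.5   0. ] [567.6 187.3   0. ] 74.0 -9.16
back [646.9 262.5  57. ] [636.4 203.3  57. ] 60.1 80.0
depth map heights
[575.5 237.7  47.9]
[597.3 232.4  44.9]
[604.4 205.3  54.5]
[633.3 251.4  54.5]
[628.2 227.6  59.4]
```

```bash
python3 - <<'E'
from h import *
s=ld('side0')
S=lambda u,v,z: w(s,335+u/12,185+v/12,z)*1000
for z in (.044,.046,.048): print(z,np.round(S(168,172,z),1),np.round(S(228,122,z),1), np.round(S(190,212,z+.009),1),np.round(S(460,302,z+.009),1))
c=ld('s11'); V=lambda u,v,z: w(c,300+u/6,160+v/6,z)*1000
a,b=V(258,122,.071),V(205,167,.071); m=(a+b)/2; print('slide clear end',a,b,m); x=a-b; print(np.linalg.norm(x),np.degrees(np.arctan2(x[1],x[0]))-90)
P=np.array([468.8,251.2]); xs=np.array([.9928,-.1196]); r=m[:2]-P; print('along',r@xs,'lat',r@[.1196,.9928])
# project corners in side image for predicted holder from top estimate
cy=316.3
xh=np.array([.990,-.141]);yh=np.array([.141,.990])
E
```

```text
0.044 [566. 233.  44.] [569.3 253.4  44. ] [579.8 211.3  53. ] [634.7 208.5  53. ]
0.046 [567.1 230.3  46. ] [570.4 250.7  46. ] [580.8 208.7  55. ] [635.5 205.9  55. ]
0.048 [568.2 227.7  48. ] [571.5 248.   48. ] [581.9 206.1  57. ] [636.4 203.3  57. ]
slide clear end [537.42655995 259.83093877  71.        ] [532.79827168 222.71735878  71.        ] [535.11241581 241.27414878  71.        ]
37.40105442499409 -7.108433226819798
along 67.02209822483522 lat -1.9234201631199082
```

Request:
send_rows:
  fingers: [0.3,0.3,0.3,0.3,0.3,0.3,0.3,0.3]
  dp:
    - [2,0,-2]
    - [5,0,-5]
    - [9,0,-8]
    - [13,0,-12]
    - [16,0,-15]
    - [18,0.2,-17]
    - [18.2,0.2,-18]
    - [18.2,0.2,-18]
  turn:
    - [0,0,0]
    - [0,0,-0.01]
    - [0,0,-0.02]
    - [0,0,-0.0215]
    - [0,0,-0.0215]
    - [0,0,-0.0215]
    - [0,0,-0.0215]
    - [0,0,-0.0215]

```text
time_s: 16.62
position: [0.4872, 0.2506, 0.0123]
tcp_rot: [[-0.003, -0.99, 0.142], [-0.001, 0.142, 0.99], [-1.0, 0.003, -0.001]]
force: [-0.9, 0.2, -0.6]
opening: 0.423
```

```bash
python3 - <<'E'
from h import *
cap('side','s12');st()
crop('s12',310,170,400,240,8,'c21')
E
```

```text
t 16.6667 p [0.487  0.2506 0.0125] F [-0.41 -0.44 -0.35] M [0.09 0.04 0.05] o 0.419
[[-0.0032, -0.9899, 0.1415], [-0.0006, 0.1415, 0.9899], [-1.0, 0.0031, -0.0011]] [ 15.5  40.5 100.9   0.   38.8 -66.4]
```

View pics/c21.png

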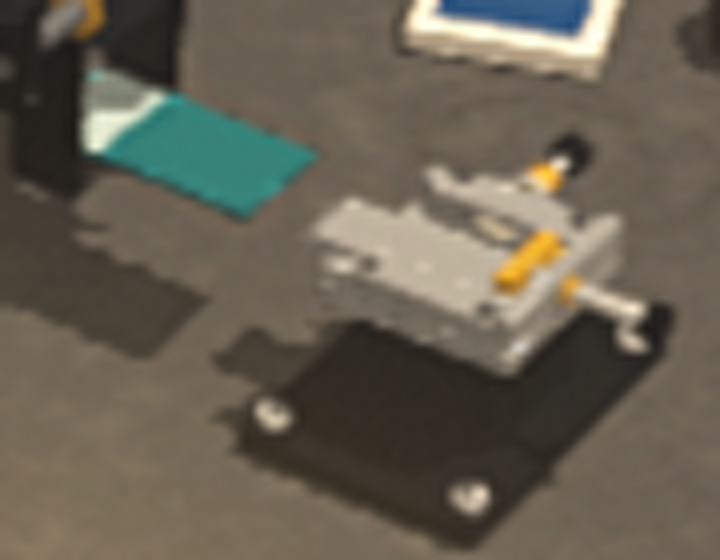

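```bash
python3 - <<'E'
from h import *
c=ld('s12'); V=lambda u,v,z: w(c,310+u/8,170+v/8,z)*1000
xh=np.array([.990,-.141]);yh=np.array([.141,.990])
a,b=V(318,155,.053),V(248,217,.053); x=a-b
print('slide',a,b,np.degrees(np.arctan2(x[1],x[0]))-90, 'lat',(a+b)[:2]/2@yh,'fwd',(a+b)[:2]/2@xh, np.linalg.norm(x))
for z in (.0465,.048):
    p,q=V(350,200,z),V(315,235,z); x=p-q
    print('tongue',p,q,np.degrees(np.arctan2(x[1],x[0]))-90,'lat',(p+q)[:2]/2@yh,'fwd',(p+q)[:2]/2@xh,np.linalg.norm(x))
P=np.array([487,250.6]);print('tcp lat',P@yh,'fwd',P@xh)
# predicted projections of holder model with lateral L and mouth fwd M
def model(L,M):
    f=lambda fx,ly,z: np.r_[xh*(M+fx)+yh*(L+ly),z]/1000
    for n,q in dict(tfl=(-18,11,47),tfr=(-18,-11,47),lipinR_front=(8,-16.25,57),lipinL_front=(8,16.25,57),tongueroot=(0,11,48),tongrootR=(0,-11,48)).items():
        u,v=px(c,f(*q)); t=ld('top0'); U,W=px(t,f(*q)); print(n,'c21',round((u-310)*8),round((v-170)*8),'c19',round((U-236)*10),round((W-205)*10))
model(316.5,543.5)
E
```

```text
slide [556.08126291 258.09139515  53.        ] [551.39324303 220.60152246  53.        ] -7.1277035804657345 lat 315.02994688596635 fwd 514.452029750627 37.78184860881813
tongue [569.9178343  250.37162879  46.5       ] [568.17821241 229.91003609  46.5       ] -4.859537458036755 lat 317.97519540840256 fwd 529.4976857479928 20.535409914542264
tongue [570.72917392 248.34902208  48.        ] [568.99361937 227.9352698   48.        ] -4.85953745803711 lat 316.111181404449 fwd 530.58474009943 20.48739689734602
tcp lat 316.76099999999997 fwd 446.7954
tfl c21 339 196 c19 213 467
tfr c21 297 232 c19 297 475
lipinR_front c21 368 243 c19 325 371
lipinL_front c21 428 189 c19 200 359
tongueroot c21 392 214 c19 221 399
tongrootR c21 351 250 c19 305 407
```

Request:
send_rows:
  fingers: [0.3,0.3,0.3,0.3,0.3,0.3,0.3,0.3,0.3,0.3]
  dp:
    - [2,-0.3,0]
    - [5,-0.7,0]
    - [8,-1.1,0]
    - [11,-1.6,0]
    - [14,-2,0]
    - [17,-2.4,0]
    - [20,-2.8,0]
    - [22.5,-3.2,0]
    - [24.7,-3.5,0]
    - [24.7,-3.5,0]
  turn:
    - [0,0,0]
    - [0,0,0]
    - [0,0,0]
    - [0,0,0]
    - [0,0,0]
    - [0,0,0]
    - [0,0,0]
    - [0,0,0]
    - [0,0,0]
    - [0,0,0]

```text
time_s: 17.5
position: [0.5125, 0.2471, 0.0125]
tcp_rot: [[-0.002, -0.99, 0.142], [-0.0, 0.142, 0.99], [-1.0, 0.002, -0.001]]
force: [1.0, -0.1, -0.3]
opening: 0.425
```

Request:
send_rows:
  fingers: [0.3,0.3,0.3,0.3,0.3]
  dp:
    - [0,0,-0.2]
    - [0,0,-0.5]
    - [0,0,-0.7]
    - [0,0,-0.9]
    - [0,0,-0.9]
  turn:
    - [0,0,0]
    - [0,0,0]
    - [0,0,0]
    - [0,0,0]
    - [0,0,0]

```text
time_s: 17.92
position: [0.5123, 0.2471, 0.0116]
tcp_rot: [[-0.003, -0.99, 0.142], [-0.0, 0.142, 0.99], [-1.0, 0.003, -0.001]]
force: [-0.1, -0.5, 0.1]
opening: 0.425
```

```bash
python3 - <<'E'
from h import *
cap('side','s13');st()
crop('s13',310,170,400,240,8,'c22')
E
```

```text
t 17.9667 p [0.5123 0.2471 0.0116] F [ 0.41 -0.01  0.11] M [ 0.02 -0.02 -0.01] o 0.42
[[-0.0026, -0.9899, 0.1417], [-0.0005, 0.1417, 0.9899], [-1.0, 0.0025, -0.0008]] [ 14.5  41.5  97.8   0.   40.8 -67.4]
```

View pics/c22.png

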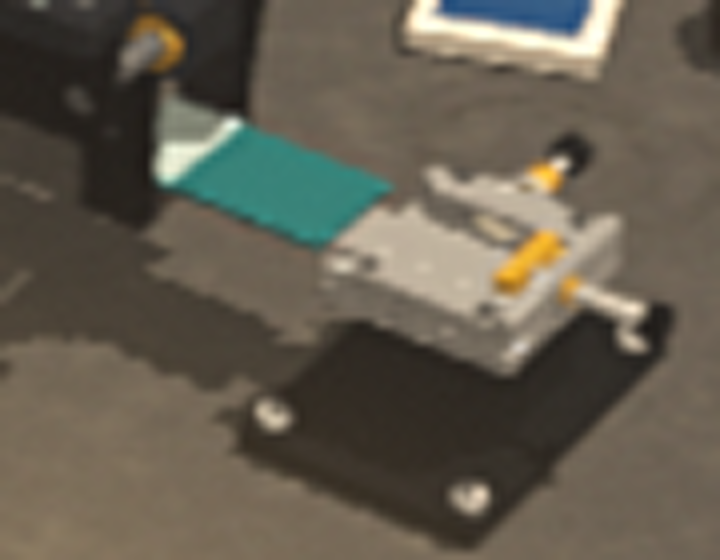

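Request:
send_rows:
  fingers: [0.3,0.3,0.3,0.3,0.3]
  dp:
    - [0,0,-0.2]
    - [0,0,-0.4]
    - [0,0,-0.6]
    - [0,0,-0.7]
    - [0,0,-0.7]
  turn:
    - [0,0,0]
    - [0,0,0]
    - [0,0,0]
    - [0,0,0]
    - [0,0,0]

```text
time_s: 18.38
position: [0.5123, 0.2471, 0.0109]
tcp_rot: [[-0.003, -0.99, 0.142], [-0.001, 0.142, 0.99], [-1.0, 0.003, -0.001]]
force: [0.7, 0.6, 0.1]
opening: 0.422
```

Request:
send_rows:
  fingers: [0.3,0.3,0.3,0.3]
  dp:
    - [0,0,-0.2]
    - [0,0,-0.4]
    - [0,0,-0.5]
    - [0,0,-0.5]
  turn:
    - [0,0,0]
    - [0,0,0]
    - [0,0,0]
    - [0,0,0]

```text
time_s: 18.72
position: [0.5123, 0.2471, 0.0104]
tcp_rot: [[-0.003, -0.99, 0.142], [-0.0, 0.142, 0.99], [-1.0, 0.002, -0.001]]
force: [-0.6, 0.4, -0.5]
opening: 0.426
```

```bash
python3 - <<'E'
from h import *
st()
E
```

```text
t 18.7167 p [0.5123 0.2471 0.0104] F [-0.62  0.44 -0.49] M [ 0.02  0.05 -0.06] o 0.426
[[-0.0025, -0.9899, 0.1417], [-0.0005, 0.1417, 0.9899], [-1.0, 0.0024, -0.0008]] [ 14.5  41.7  97.8   0.   40.7 -67.4]
```

Request:
send_rows:
  fingers: [0.3,0.3,0.3,0.3]
  dp:
    - [0,0,-0.2]
    - [0,0,-0.4]
    - [0,0,-0.5]
    - [0,0,-0.5]
  turn:
    - [0,0,0]
    - [0,0,0]
    - [0,0,0]
    - [0,0,0]

```text
time_s: 19.05
position: [0.5124, 0.2471, 0.0099]
tcp_rot: [[-0.002, -0.99, 0.142], [-0.0, 0.142, 0.99], [-1.0, 0.002, -0.001]]
force: [0.1, 0.5, 0.6]
opening: 0.426
```

Request:
send_rows:
  fingers: [0.3,0.3,0.3,0.3]
  dp:
    - [0,0,-0.2]
    - [0,0,-0.4]
    - [0,0,-0.4]
    - [0,0,-0.4]
  turn:
    - [0,0,0]
    - [0,0,0]
    - [0,0,0]
    - [0,0,0]

```text
time_s: 19.38
position: [0.5124, 0.2471, 0.0095]
tcp_rot: [[-0.002, -0.99, 0.142], [-0.0, 0.142, 0.99], [-1.0, 0.002, -0.001]]
force: [0.4, -0.3, 0.3]
opening: 0.426
```

```bash
python3 - <<'E'
from h import *
st();cap('side','s14');st()
crop('s14',310,170,400,240,8,'c23')
E
```

```text
t 19.3833 p [0.5124 0.2471 0.0095] F [ 0.4  -0.26  0.33] M [-0.05  0.   -0.02] o 0.426
[[-0.0024, -0.9899, 0.1417], [-0.0005, 0.1417, 0.9899], [-1.0, 0.0024, -0.0008]] [ 14.5  41.7  97.8   0.   40.6 -67.4]
t 19.4333 p [0.5124 0.2471 0.0095] F [-0.4   0.65  1.19] M [0.05 0.01 0.  ] o 0.423
[[-0.0024, -0.9899, 0.1417], [-0.0005, 0.1417, 0.9899], [-1.0, 0.0024, -0.0008]] [ 14.5  41.7  97.8   0.   40.6 -67.4]
```

View pics/c23.png

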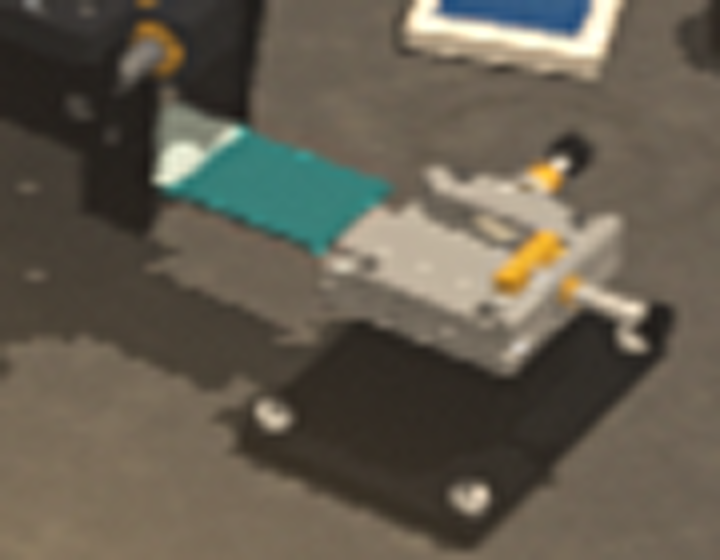

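Request:
send_rows:
  fingers: [0.3,0.3,0.3,0.3]
  dp:
    - [0,0,-0.2]
    - [0,0,-0.4]
    - [0,0,-0.5]
    - [0,0,-0.5]
  turn:
    - [0,0,0]
    - [0,0,0]
    - [0,0,0]
    - [0,0,0]

```text
time_s: 19.77
position: [0.5124, 0.2471, 0.0091]
tcp_rot: [[-0.002, -0.99, 0.142], [-0.0, 0.142, 0.99], [-1.0, 0.002, -0.001]]
force: [-0.6, 0.4, 0.7]
opening: 0.423
```

```bash
python3 - <<'E'
from h import *
F=[];M=[]
for i in range(6):
    cap('side','tmp'); s=bot.read_state(); F.append(s['force']);M.append(s['moment'])
st();print(np.mean(F,0),np.mean(M,0))
E
```

```text
t 20.0667 p [0.5124 0.2471 0.0091] F [ 0.39 -0.3   1.75] M [ 0.04 -0.04 -0.02] o 0.425
[[-0.0023, -0.9899, 0.1417], [-0.0004, 0.1417, 0.9899], [-1.0, 0.0022, -0.0008]] [ 14.5  41.8  97.8   0.   40.5 -67.4]
[-0.17851374  0.12761266  1.73729862] [ 0.01362938 -0.01371906 -0.01182893]
```

Request:
send_rows:
  fingers: [0.3,0.3,0.3,0.3,0.3,0.3,0.3,0.3,0.3,0.3]
  dp:
    - [0,0,0.6]
    - [0,0,1.2]
    - [1.5,-0.2,1.2]
    - [3,-0.4,1.2]
    - [4.5,-0.6,1.2]
    - [6,-0.8,1.2]
    - [7.5,-1.1,1.2]
    - [9,-1.3,1.2]
    - [10,-1.4,1.2]
    - [10,-1.4,1.2]
  turn:
    - [0,0,0]
    - [0,0,0]
    - [0,0,0]
    - [0,0,0]
    - [0,0,0]
    - [0,0,0]
    - [0,0,0]
    - [0,0,0]
    - [0,0,0]
    - [0,0,0]

```text
time_s: 20.9
position: [0.5229, 0.2457, 0.0103]
tcp_rot: [[-0.002, -0.99, 0.142], [-0.0, 0.142, 0.99], [-1.0, 0.002, -0.001]]
force: [-0.3, -1.0, -0.1]
opening: 0.423
```

```bash
cat >> h.py <<'E'
def avg(n=5,f='tmp'):
    F=[];M=[]
    for i in range(n):
        cap('side',f); s=bot.read_state(); F.append(s['force']);M.append(s['moment'])
    F=np.mean(F,0); yh=np.array([.141,.990]); xh=np.array([.990,-.141])
    print('F fwd %.2f lat %.2f z %.2f'%(F[:2]@xh,F[:2]@yh,F[2]),'M',np.round(np.mean(M,0),3)); p=s['position'][:2]*1000; print('tcp fwd %.1f lat %.1f z %.2f'%(p@xh,p@yh,s['position'][2]*1000),s['time_s'],s['opening'])
E
python3 - <<'E'
from h import *
avg(4,'s15')
crop('s15',310,170,400,240,8,'c24')
E
```

```text
F fwd -0.09 lat -0.21 z 0.47 M [ 0.024 -0.067  0.   ]
tcp fwd 482.6 lat 316.9 z 10.29 21.1 0.4258903836197896
```

View pics/c24.png

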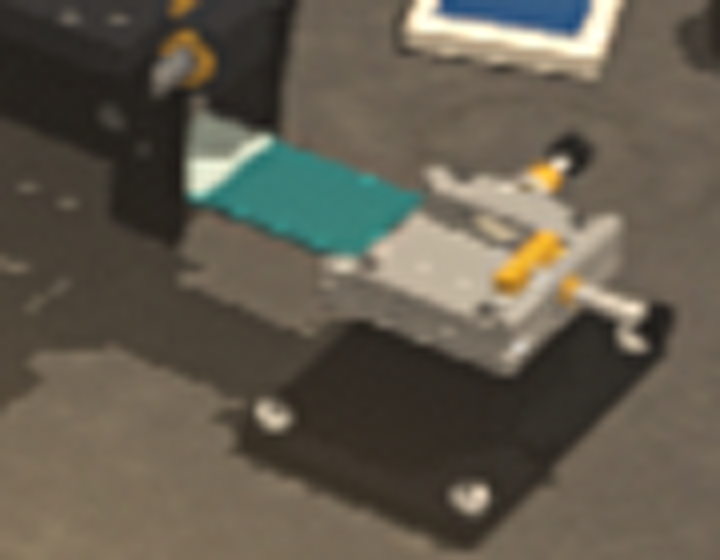

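Request:
send_rows:
  fingers: [0.3,0.3,0.3,0.3,0.3,0.3,0.3,0.3]
  dp:
    - [1,-0.1,0]
    - [2,-0.3,0]
    - [3,-0.4,0]
    - [4,-0.6,0]
    - [5,-0.7,0]
    - [6,-0.8,0]
    - [7,-1,0]
    - [7,-1,0]
  turn:
    - [0,0,0]
    - [0,0,0]
    - [0,0,0]
    - [0,0,0]
    - [0,0,0]
    - [0,0,0]
    - [0,0,0]
    - [0,0,0]

```text
time_s: 21.77
position: [0.5299, 0.2447, 0.0103]
tcp_rot: [[-0.002, -0.99, 0.142], [-0.0, 0.142, 0.99], [-1.0, 0.002, -0.001]]
force: [0.4, -0.3, -0.2]
opening: 0.423
```

```bash
python3 - <<'E'
from h import *
avg(4,'s16')
crop('s16',310,170,400,240,8,'c25')
E
```

```text
F fwd -0.08 lat -0.15 z 0.68 M [ 0.04  -0.043 -0.002]
tcp fwd 489.8 lat 317.0 z 10.30 21.9667 0.4234662716705948
```

View pics/c25.png

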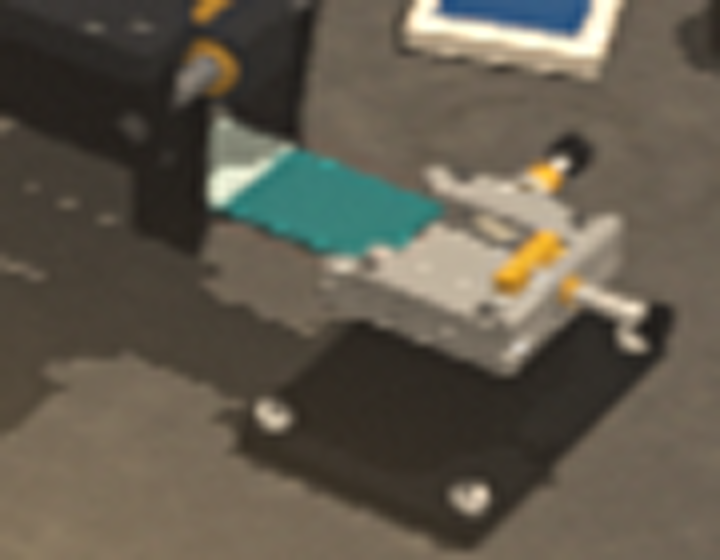

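Request:
send_rows:
  fingers: [0.3,0.3,0.3,0.3,0.3,0.3,0.3]
  dp:
    - [1,-0.1,0]
    - [2,-0.3,0]
    - [3,-0.4,0]
    - [4,-0.6,0]
    - [5,-0.7,0]
    - [5,-0.7,0]
    - [5,-0.7,0]
  turn:
    - [0,0,0]
    - [0,0,0]
    - [0,0,0]
    - [0,0,0]
    - [0,0,0]
    - [0,0,0]
    - [0,0,0]

```text
time_s: 22.55
position: [0.5349, 0.244, 0.0104]
tcp_rot: [[-0.001, -0.99, 0.142], [-0.0, 0.142, 0.99], [-1.0, 0.001, -0.0]]
force: [-0.1, 0.0, 0.4]
opening: 0.42
```

```bash
python3 - <<'E'
from h import *
avg(4,'s17')
crop('s17',310,170,400,240,8,'c26')
E
```

```text
F fwd 0.07 lat 0.06 z 0.44 M [ 0.02  -0.051  0.003]
tcp fwd 495.0 lat 317.0 z 10.36 22.75 0.419519277760712
```

View pics/c26.png

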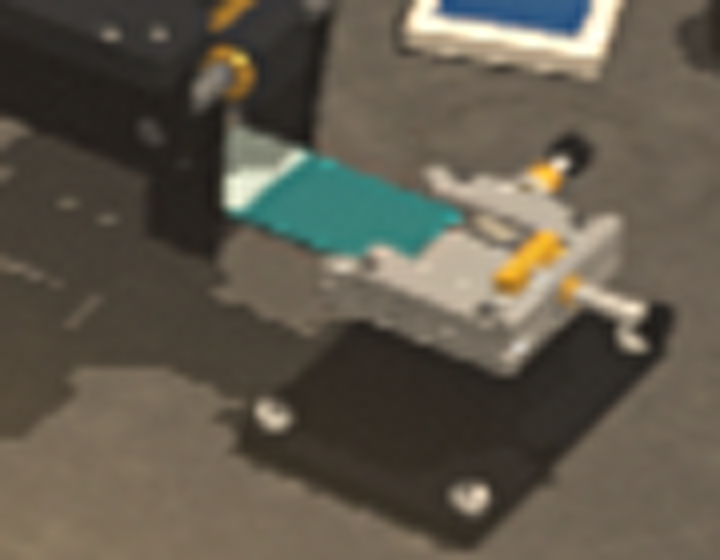

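Request:
send_rows:
  fingers: [0.3,0.3,0.3,0.3,0.3,0.3,0.3]
  dp:
    - [1,-0.1,0]
    - [2,-0.3,0]
    - [3,-0.4,0]
    - [4,-0.6,0]
    - [5,-0.7,0]
    - [5,-0.7,0]
    - [5,-0.7,0]
  turn:
    - [0,0,0]
    - [0,0,0]
    - [0,0,0]
    - [0,0,0]
    - [0,0,0]
    - [0,0,0]
    - [0,0,0]

```text
time_s: 23.33
position: [0.5401, 0.2433, 0.0104]
tcp_rot: [[-0.001, -0.99, 0.142], [-0.0, 0.142, 0.99], [-1.0, 0.001, -0.0]]
force: [0.1, -0.6, -0.8]
opening: 0.427
```

```bash
python3 - <<'E'
from h import *
avg(3,'s18')
E
```

```text
F fwd -0.01 lat 0.59 z 0.52 M [ 0.023 -0.062 -0.018]
tcp fwd 500.2 lat 317.1 z 10.39 23.4833 0.4270431566727433
```

Request:
send_rows:
  fingers: [0.3,0.3,0.3,0.3,0.3,0.3,0.3]
  dp:
    - [1,-0.1,0]
    - [2,-0.3,0]
    - [3,-0.4,0]
    - [4,-0.6,0]
    - [5,-0.7,0]
    - [5,-0.7,0]
    - [5,-0.7,0]
  turn:
    - [0,0,0]
    - [0,0,0]
    - [0,0,0]
    - [0,0,0]
    - [0,0,0]
    - [0,0,0]
    - [0,0,0]

```text
time_s: 24.07
position: [0.5445, 0.2421, 0.0102]
tcp_rot: [[-0.002, -0.99, 0.142], [-0.001, 0.142, 0.99], [-1.0, 0.002, -0.001]]
force: [-2.1, -4.1, 1.0]
opening: 0.422
```

```bash
python3 - <<'E'
from h import *
avg(3,'s19')
crop('s19',310,170,400,240,8,'c27')
E
```

```text
F fwd -1.52 lat -3.63 z 1.37 M [-0.552  0.353 -0.215]
tcp fwd 505.1 lat 316.6 z 10.27 24.2167 0.42581998790202996
```

View pics/c27.png

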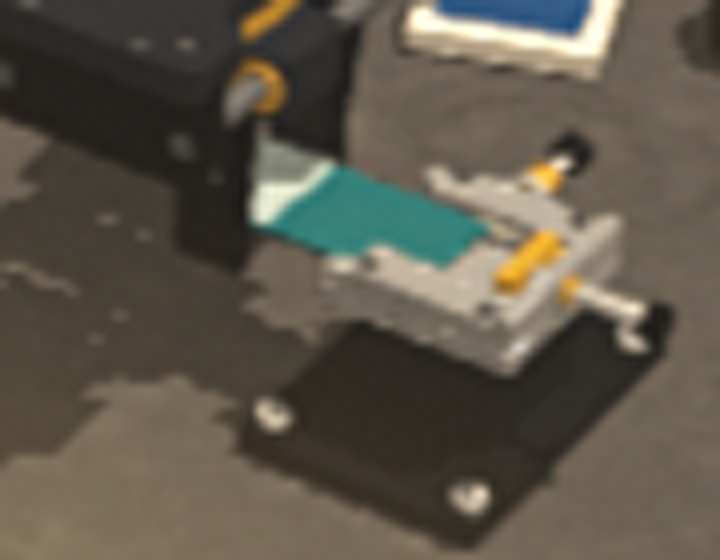

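Request:
send_rows:
  fingers: [0.3,0.3,0.3,0.3,0.3,0.3]
  dp:
    - [1,-0.3,0]
    - [2,-0.6,0]
    - [3,-0.8,0]
    - [4,-1,0]
    - [4,-1,0]
    - [4,-1,0]
  turn:
    - [0,0,0]
    - [0,0,0]
    - [0,0,0]
    - [0,0,0]
    - [0,0,0]
    - [0,0,0]

```text
time_s: 24.72
position: [0.5496, 0.2413, 0.0104]
tcp_rot: [[-0.0, -0.99, 0.142], [-0.001, 0.142, 0.99], [-1.0, 0.0, -0.001]]
force: [-0.8, -3.1, 0.7]
opening: 0.428
```

```bash
python3 - <<'E'
from h import *
avg(3,'s20')
E
```

```text
F fwd 0.21 lat -3.18 z 0.75 M [-0.577  0.027 -0.212]
tcp fwd 510.1 lat 316.3 z 10.41 24.8667 0.4202852160761167
```

Request:
send_rows:
  fingers: [0.3,0.3,0.3,0.3,0.3]
  dp:
    - [0.7,-0.2,0]
    - [1.4,-0.4,0]
    - [2,-0.5,0]
    - [2.5,-0.6,0]
    - [2.5,-0.6,0]
  turn:
    - [0,0,0]
    - [0,0,0]
    - [0,0,0]
    - [0,0,0]
    - [0,0,0]

```text
time_s: 25.28
position: [0.552, 0.2408, 0.0104]
tcp_rot: [[-0.0, -0.99, 0.142], [-0.001, 0.142, 0.99], [-1.0, 0.0, -0.001]]
force: [-2.0, -1.8, 2.1]
opening: 0.424
```

```bash
python3 - <<'E'
from h import *
avg(3,'s21')
crop('s21',310,170,400,240,8,'c28')
E
```

```text
F fwd -1.23 lat -2.50 z 1.82 M [-0.342  0.284 -0.151]
tcp fwd 512.6 lat 316.2 z 10.41 25.4333 0.42037402212567576
```

View pics/c28.png

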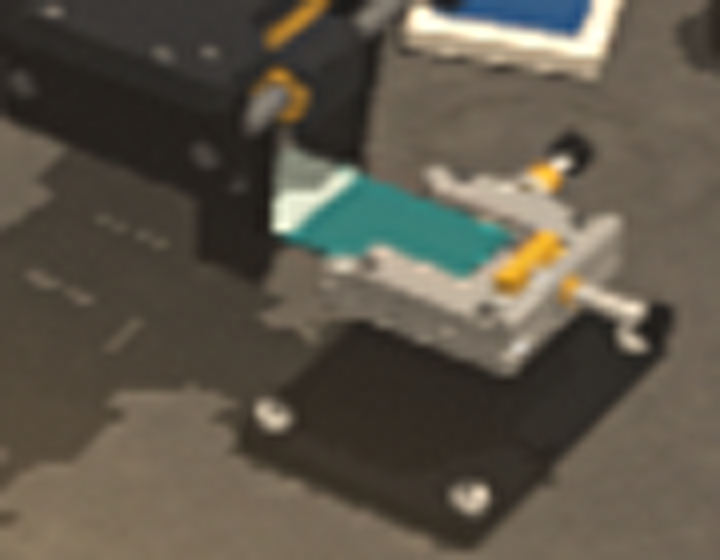

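Request:
send_rows:
  fingers: [0.3,0.3,0.3,0.3,0.3]
  dp:
    - [0.5,-0.1,0]
    - [1,-0.2,0]
    - [1.5,-0.3,0]
    - [2,-0.4,0]
    - [2,-0.4,0]
  turn:
    - [0,0,0]
    - [0,0,0]
    - [0,0,0]
    - [0,0,0]
    - [0,0,0]

```text
time_s: 25.85
position: [0.5543, 0.2404, 0.0104]
tcp_rot: [[0.0, -0.99, 0.142], [-0.0, 0.142, 0.99], [-1.0, -0.0, -0.0]]
force: [-2.0, -2.0, 2.0]
opening: 0.424
```

```bash
python3 - <<'E'
from h import *
avg(3,'s22')
E
```

```text
F fwd -1.70 lat -2.20 z 2.15 M [-0.322  0.284 -0.131]
tcp fwd 514.9 lat 316.1 z 10.46 26.0 0.41884613573010626
```

Request:
send_rows:
  fingers: [0.3,0.3,0.3,0.3,0.3]
  dp:
    - [0.5,-0.1,0.1]
    - [1,-0.2,0.2]
    - [1.5,-0.3,0.3]
    - [2,-0.4,0.3]
    - [2,-0.4,0.3]
  turn:
    - [0,0,0]
    - [0,0,0]
    - [0,0,0]
    - [0,0,0]
    - [0,0,0]

```text
time_s: 26.42
position: [0.5565, 0.24, 0.0106]
tcp_rot: [[0.0, -0.99, 0.142], [-0.0, 0.142, 0.99], [-1.0, -0.001, -0.0]]
force: [-1.2, -1.3, 0.3]
opening: 0.425
```

```bash
python3 - <<'E'
from h import *
avg(3,'s23')
crop('s23',310,170,400,240,8,'c29')
E
```

```text
F fwd -1.14 lat -1.43 z 0.37 M [-0.244  0.23  -0.096]
tcp fwd 517.1 lat 316.0 z 10.62 26.5667 0.4226871229548666
```

View pics/c29.png

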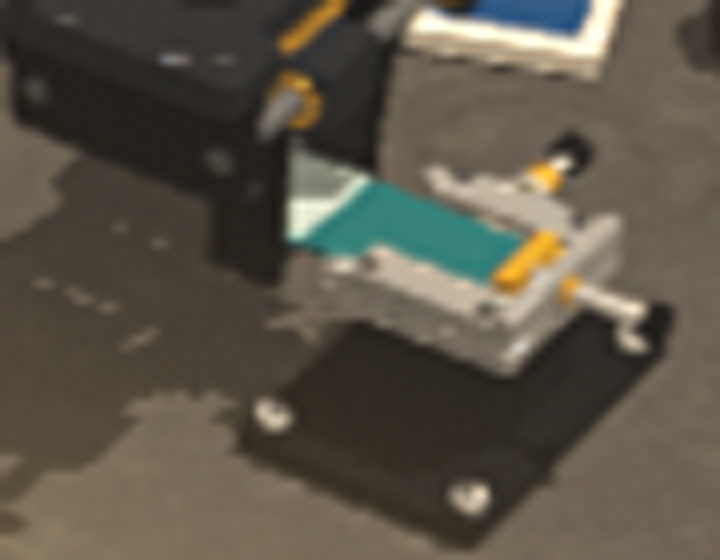

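Request:
send_rows:
  fingers: [0.3,0.3,0.3,0.3,0.3]
  dp:
    - [0.5,-0.1,0]
    - [1,-0.2,0]
    - [1.5,-0.3,0]
    - [2,-0.3,0]
    - [2,-0.3,0]
  turn:
    - [0,0,0]
    - [0,0,0]
    - [0,0,0]
    - [0,0,0]
    - [0,0,0]

```text
time_s: 26.98
position: [0.5587, 0.2397, 0.0106]
tcp_rot: [[0.001, -0.99, 0.142], [-0.0, 0.142, 0.99], [-1.0, -0.001, -0.0]]
force: [-1.4, -2.1, -0.5]
opening: 0.426
```

```bash
python3 - <<'E'
from h import *
avg(3,'s24')
E
```

```text
F fwd -1.65 lat -1.77 z 0.33 M [-0.259  0.269 -0.071]
tcp fwd 519.3 lat 316.1 z 10.64 27.1333 0.4233170403417213
```

Request:
send_rows:
  fingers: [0.3,0.3,0.3,0.3,0.3]
  dp:
    - [0.5,-0.1,0]
    - [1,-0.2,0]
    - [1.5,-0.3,0]
    - [2,-0.3,0]
    - [2,-0.3,0]
  turn:
    - [0,0,0]
    - [0,0,0]
    - [0,0,0]
    - [0,0,0]
    - [0,0,0]

```text
time_s: 27.55
position: [0.5609, 0.2393, 0.0107]
tcp_rot: [[0.001, -0.99, 0.142], [-0.0, 0.142, 0.99], [-1.0, -0.001, -0.0]]
force: [-1.4, -2.9, 0.5]
opening: 0.423
```

```bash
python3 - <<'E'
from h import *
avg(3,'s25')
crop('s25',310,170,400,240,8,'c30')
E
```

```text
F fwd -1.53 lat -2.07 z 1.09 M [-0.24   0.279 -0.082]
tcp fwd 521.5 lat 316.0 z 10.67 27.7 0.42167576638166737
```

View pics/c30.png

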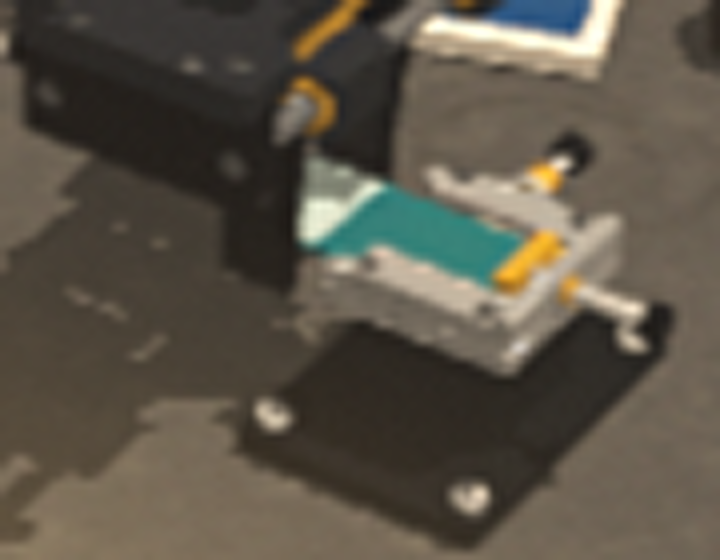

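Request:
send_rows:
  fingers: [0.3,0.3,0.3,0.3,0.3]
  dp:
    - [0.5,-0.1,0]
    - [1,-0.2,0]
    - [1.5,-0.3,0]
    - [1.5,-0.3,0]
    - [1.5,-0.3,0]
  turn:
    - [0,0,0]
    - [0,0,0]
    - [0,0,0]
    - [0,0,0]
    - [0,0,0]

```text
time_s: 28.12
position: [0.5624, 0.239, 0.0107]
tcp_rot: [[0.001, -0.99, 0.142], [-0.0, 0.142, 0.99], [-1.0, -0.002, -0.0]]
force: [-2.8, -2.5, 1.3]
opening: 0.424
```

```bash
python3 - <<'E'
from h import *
avg(3,'s26')
E
```

```text
F fwd -1.53 lat -1.26 z 0.87 M [-0.171  0.363 -0.057]
tcp fwd 523.1 lat 315.9 z 10.64 28.2667 0.42467180810246474
```

Request:
send_rows:
  fingers: [0.3,0.3,0.3,0.3,0.3]
  dp:
    - [0.4,-0.1,0]
    - [0.8,-0.1,0]
    - [1.2,-0.2,0]
    - [1.2,-0.2,0]
    - [1.2,-0.2,0]
  turn:
    - [0,0,0]
    - [0,0,0]
    - [0,0,0]
    - [0,0,0]
    - [0,0,0]

```text
time_s: 28.68
position: [0.5632, 0.2389, 0.0106]
tcp_rot: [[0.001, -0.99, 0.142], [-0.0, 0.142, 0.99], [-1.0, -0.001, -0.0]]
force: [-3.7, 0.0, 2.2]
opening: 0.424
```

```bash
python3 - <<'E'
from h import *
avg(4,'s27')
crop('s27',310,170,400,240,8,'c31')
E
```

```text
F fwd -3.26 lat -1.57 z 1.98 M [-0.137  0.643  0.006]
tcp fwd 523.9 lat 315.9 z 10.63 28.8833 0.4228507893874319
```

View pics/c31.png

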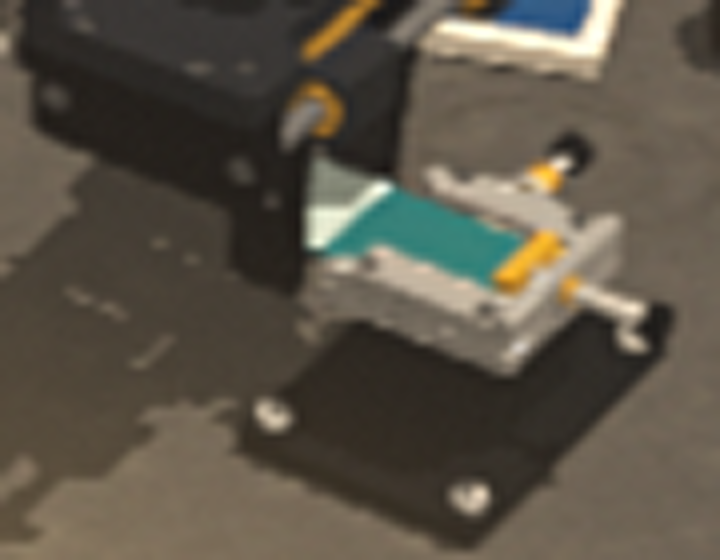

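Request:
send_rows:
  fingers: [0.3,0.3,0.3,0.3,0.3]
  dp:
    - [0.4,-0.1,0]
    - [0.8,-0.1,0]
    - [0.8,-0.1,0]
    - [0.8,-0.1,0]
    - [0.8,-0.1,0]
  turn:
    - [0,0,0]
    - [0,0,0]
    - [0,0,0]
    - [0,0,0]
    - [0,0,0]

```text
time_s: 29.3
position: [0.5631, 0.2389, 0.0106]
tcp_rot: [[-0.001, -0.99, 0.142], [-0.0, 0.142, 0.99], [-1.0, 0.001, -0.001]]
force: [-4.7, -0.3, 3.7]
opening: 0.424
```

```bash
python3 - <<'E'
from h import *
avg(4,'s28')
E
```

```text
F fwd -5.47 lat -1.27 z 3.61 M [-0.039  0.862  0.01 ]
tcp fwd 523.9 lat 315.9 z 10.61 29.5 0.42487717733376507
```

Request:
send_rows:
  fingers: [0.3,0.3,0.3,0.3,0.3]
  dp:
    - [0.4,-0.1,-0.2]
    - [0.8,-0.1,-0.3]
    - [1.1,-0.1,-0.3]
    - [1.1,-0.1,-0.3]
    - [1.1,-0.1,-0.3]
  turn:
    - [0,0,0]
    - [0,0,0]
    - [0,0,0]
    - [0,0,0]
    - [0,0,0]

```text
time_s: 29.92
position: [0.5631, 0.2388, 0.0106]
tcp_rot: [[-0.003, -0.99, 0.142], [-0.001, 0.142, 0.99], [-1.0, 0.003, -0.001]]
force: [-6.7, -0.5, 5.5]
opening: 0.423
```

```bash
python3 - <<'E'
from h import *
avg(4,'s29');st()
E
```

```text
F fwd -6.03 lat -1.83 z 5.48 M [ 0.005  1.057 -0.03 ]
tcp fwd 523.8 lat 315.8 z 10.56 30.1167 0.4215877743386674
t 30.1167 p [0.5631 0.2388 0.0106] F [-6.55 -0.8   6.04] M [ 0.02  1.02 -0.05] o 0.422
[[-0.0032, -0.9899, 0.1418], [-0.0006, 0.1418, 0.9899], [-1.0, 0.0031, -0.001]] [ 12.5  43.7  91.3   0.   45.2 -69.3]
```

Request:
send_rows:
  fingers: [0.42,0.43,0.45,0.48,0.52,0.56,0.6,0.65,0.7,0.7]
  dp:
    - [0.4,-0.1,0]
    - [0.4,-0.1,0]
    - [0.2,0,0]
    - [0,0,0]
    - [0,0,0]
    - [0,0,0]
    - [0,0,0]
    - [0,0,0]
    - [0,0,0]
    - [0,0,0]
  turn:
    - [0,0,0]
    - [0,0,0]
    - [0,0,0]
    - [0,0,0]
    - [0,0,0]
    - [0,0,0]
    - [0,0,0]
    - [0,0,0]
    - [0,0,0]
    - [0,0,0]

```text
time_s: 30.95
position: [0.5633, 0.2389, 0.0106]
tcp_rot: [[-0.003, -0.99, 0.142], [-0.0, 0.142, 0.99], [-1.0, 0.003, -0.001]]
force: [-1.3, 0.0, 0.7]
opening: 0.68
```

```bash
python3 - <<'E'
from h import *
avg(3,'s30')
crop('s30',310,170,400,240,8,'c32')
E
```

```text
F fwd -0.13 lat 0.25 z 0.23 M [ 0.021  0.02  -0.002]
tcp fwd 523.8 lat 315.9 z 10.57 31.1 0.6976416709387419
```

View pics/c32.png

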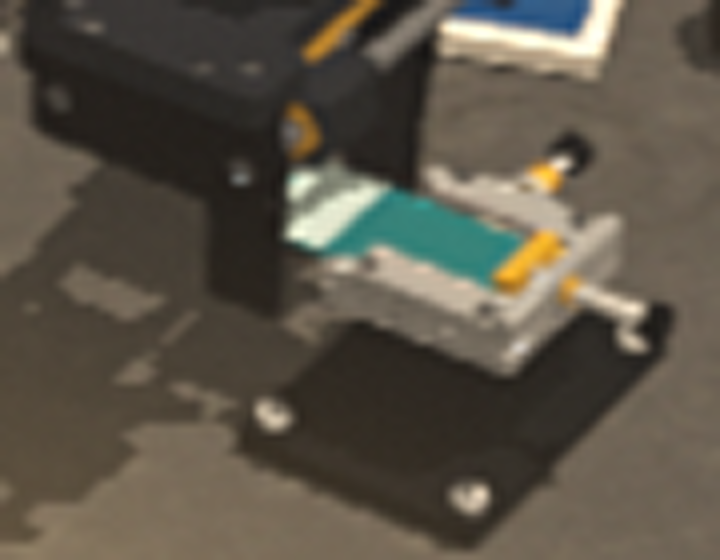

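Request:
send_rows:
  fingers: [0.7,0.7,0.7,0.7,0.7,0.7,0.7,0.7,0.7,0.7]
  dp:
    - [0,0,3]
    - [0,0,10]
    - [0,0,25]
    - [0,0,45]
    - [0,0,65]
    - [0,0,90]
    - [-20,0,115]
    - [-50,0,135]
    - [-80,20,140]
    - [-100,40,140]
  turn:
    - [0,0,0]
    - [0,0,0]
    - [0,0,0]
    - [0,0,0]
    - [0,0,0]
    - [0,0,0]
    - [0,0,0]
    - [0,0,0]
    - [0,0,0]
    - [0,0,0]

```text
time_s: 31.93
position: [0.4617, 0.2787, 0.1533]
tcp_rot: [[-0.001, -0.99, 0.144], [0.001, 0.144, 0.99], [-1.0, 0.001, 0.0]]
force: [-0.5, 0.1, -0.4]
opening: 0.7
```

Request:
send_rows:
  fingers: [0.7,0.7,0.7,0.7,0.7,0.7,0.7,0.7,0.7,0.7]
  dp:
    - [-10,25,0]
    - [-25,55,0]
    - [-40,85,0]
    - [-60,115,0]
    - [-75,145,0]
    - [-95,175,0]
    - [-110,205,0]
    - [-120,220,0]
    - [-120,225,0]
    - [-120,225,0]
  turn:
    - [0,0,0]
    - [0,0,0]
    - [0,0,0]
    - [0,0,0]
    - [0,0,0]
    - [0,0,0]
    - [0,0,0]
    - [0,0,0]
    - [0,0,0]
    - [0,0,0]

```text
time_s: 32.77
position: [0.3413, 0.5049, 0.1538]
tcp_rot: [[0.0, -0.99, 0.141], [0.001, 0.141, 0.99], [-1.0, -0.0, 0.001]]
force: [0.8, -0.2, -0.3]
opening: 0.705
```

```bash
python3 - <<'E'
from h import *
st();cap('side','s31');cap('top','t31')
crop('s31',320,170,410,240,8,'c33')
crop('t31',226,195,306,275,7,'c34')
E
```

```text
t 32.7667 p [0.3413 0.5049 0.1538] F [ 0.75 -0.2  -0.35] M [-0.02  0.06 -0.06] o 0.705
[[0.0003, -0.99, 0.1411], [0.0012, 0.1411, 0.99], [-1.0, -0.0001, 0.0012]] [ 45.4  31.9  86.9   0.   61.2 -36.5]
```

View pics/c33.png

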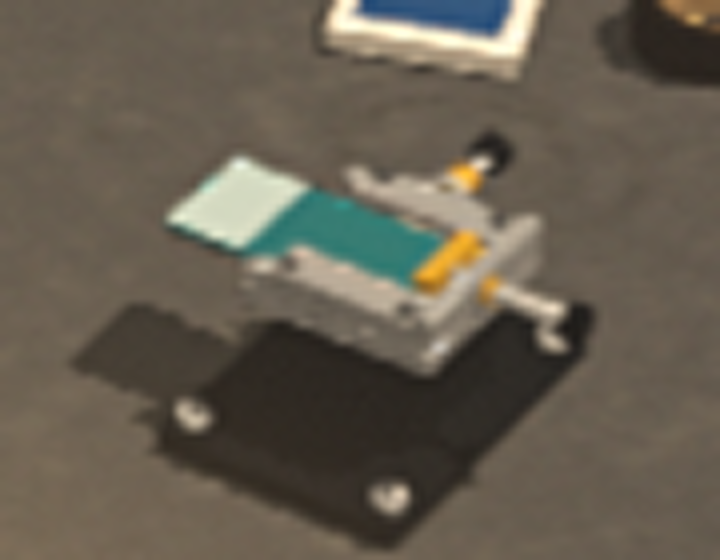

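View pics/c34.png

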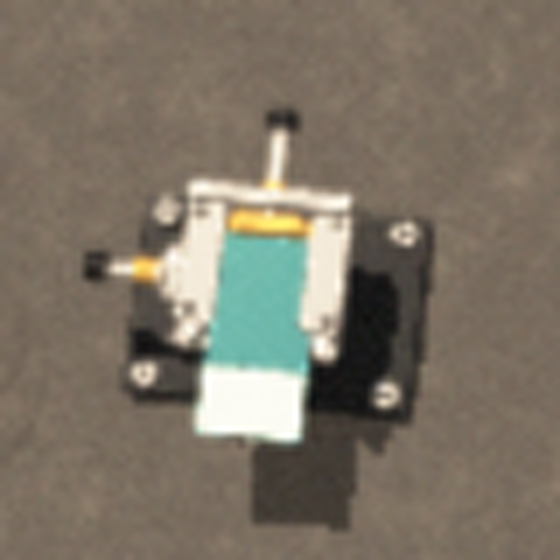

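View pics/s31.png

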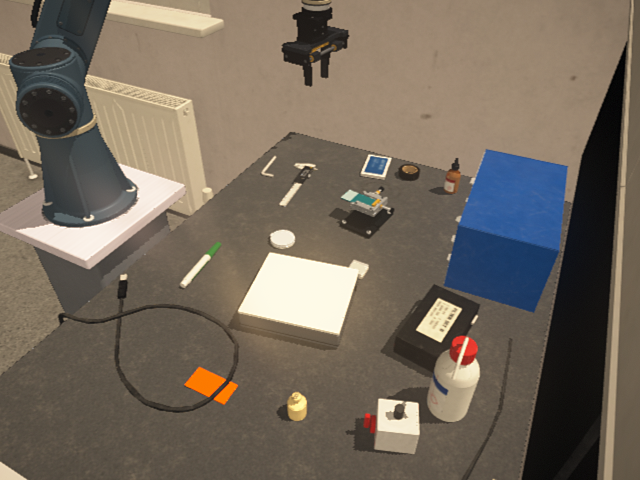

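```bash
python3 - <<'E'
from h import *
t=ld('t31'); V=lambda u,v,z: w(t,226+u/7,195+v/7,z)*1000
o=(V(195,435,.051)+V(302,440,.051))/2; i=(V(225,235,.051)+V(308,237,.051))/2
print(o,i,np.linalg.norm(o-i), np.degrees(np.arctan2(*(i-o)[:2][::-1])))
a=ld('s29')['img'].astype(int)[190:235,345:395]; b=ld('s31')['img'].astype(int)[190:235,345:395]
crop('s29',345,180,395,235,10,'c35'); crop('s31',345,180,395,235,10,'c36')
i1=cv2.imread('pics/c35.png');i2=cv2.imread('pics/c36.png');r=np.hstack([i1,i2]);cv2.imwrite('pics/c37.png',cv2.resize(r,None,fx=.8,fy=.8))
E
```

```text
[549.8087105  239.05869547  51.        ] [626.00610398 230.98026226  51.        ] 76.62443380419367 -6.051880465226908
```

View pics/c37.png

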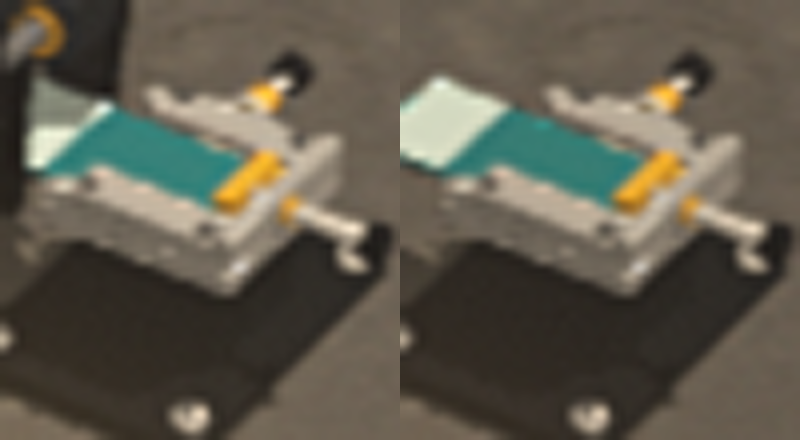

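The slide has not moved since it was pressed against the stop. It measures 76.6 mm from outer end to brass face, so there is no gap. The robot is clear, so I am handing in.

```bash
python3 - <<'E'
from h import *
print(bot.hand_in())
E
```

```text
the job is handed in; nothing more can be done
None
```

The slide is in the holder, frosted end outermost, and the job was handed in at about 33 s with the arm clear of everything.

- **Moving and lifting:** I pressed on the slide with about 5 N, drew it about 94 mm and turned it about 9°. About 27 mm then hung over the light box's front edge. I took the frosted end by its two sides and lifted it off.
- **Pushing in:** It went in level, past the plunger at about 4 N sideways. At the end stop it stopped moving while the forward push rose from 1.5 N to about 6 N. Then I let go and backed away.
- **Last checks:** In the side view before and after release, the slide had not moved. In the top view, outer end to brass stop measured 76.6 mm against the slide's 76 mm, so I saw no gap. In the side view after release, the things around looked where they were at the start. I could not read the pin or the plunger directly.

Some readings disagreed:
- **Height:** the finger ends were really about 25 mm above the reported TCP height, seen in the camera depth and confirmed when they touched the slide. I set all heights by touch instead.
- **Holder floor:** it was felt about 1 mm lower than I expected from the light box height.
- **Cameras:** the two views differed by 2 to 3 mm in places.
- **Slide angle:** the final picture gave a slide angle of about −6°, against about −8° measured for the holder. I put that down to picture resolution.

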